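# Clear down the dessert tasting

### The job

Clear down after the dessert tasting: open the table-top bin with its pedal until the lid stays up, drop every used card pot in, then ease the pedal back up so that the lid comes down shut without slamming; never touch the lid itself, only the pedal. Put the dry bamboo board away from the draining rack into the board holder: centred, upright and fully down between the two small boards that stand there. Leave the ceramic cups and the stack of cups alone.

Things in the scene. Friction and masses are not known exactly. Their poses are not given: they have to be found in the camera images.
- pot0: used, empty kraft-card tasting pot, light brown, open at the top, slightly conical: 49 mm diameter at the foot, 57 mm at the rim, 62 mm tall, wall 3 mm, 20 g. Origin: centre of the underside, z up its axis. Stands on the serving board at the start; 3 to 5 of the five pots are present
- pot1: used, empty kraft-card tasting pot, light brown, open at the top, slightly conical: 49 mm diameter at the foot, 57 mm at the rim, 62 mm tall, wall 3 mm, 20 g. Origin: centre of the underside, z up its axis. Stands on the serving board at the start; 3 to 5 of the five pots are present
- pot2: used, empty kraft-card tasting pot, light brown, open at the top, slightly conical: 49 mm diameter at the foot, 57 mm at the rim, 62 mm tall, wall 3 mm, 20 g. Origin: centre of the underside, z up its axis. Stands on the serving board at the start; 3 to 5 of the five pots are present
- pot3: used, empty kraft-card tasting pot, light brown, open at the top, slightly conical: 49 mm diameter at the foot, 57 mm at the rim, 62 mm tall, wall 3 mm, 20 g. Origin: centre of the underside, z up its axis. Stands on the serving board at the start; 3 to 5 of the five pots are present
- pot4: used, empty kraft-card tasting pot, light brown, open at the top, slightly conical: 49 mm diameter at the foot, 57 mm at the rim, 62 mm tall, wall 3 mm, 20 g. Origin: centre of the underside, z up its axis. Stands on the serving board at the start; 3 to 5 of the five pots are present
- bin: steel table-top pedal bin with a black base, fixed to the table: shell 180 (x) x 180 (y) x 212 mm tall, wall 5 mm; the pedal sticks out of its front (its -x side, towards the robot), the lid is hinged at the top of its back (+x side). Origin: centre of the underside, z up. The inner floor is 75 mm above the table, the open mouth 170 x 170 mm, its rim at 212 mm
- bin_in (a point): centre of the bin's inner floor, axes as bin; pots count as inside within 88 mm of it in x and y and below 135 mm above it (pot's underside centre)
- bin_lid (a joint): lid angle, rad: 0 shut, 1.57 upright, 1.8 fully open, leaning back past upright. Linked to the pedal (lid angle = 5.2 x pedal angle). Past upright its own weight keeps it open, with the pedal down; short of upright it falls shut and slams if the pedal is let go
- lid_panel: the grey plastic lid, 190 x 186 x 8 mm; origin on the hinge line, 92 mm behind the bin's centre and 217 mm above the table; the panel extends along its own -x. Fully open it stands up to 0.41 m above the table at the back of the bin. Not to be touched
- bin_pedal (a joint): pedal angle, rad: 0 up (lid shut; lever slopes 0.175 rad up to the pad), 0.346 fully down (lid open, 0.17 rad below level). About 4 N at the pad starts it, less as the lid rises; past about 0.3 it goes down and stays by itself, and under 5 N lifts it again. Its level axis along the bin's y lies 45 mm in front of the bin's centre, 52 mm above the table
- pedal_grip (a point): centre of the pedal pad, a steel plate 50 mm long (x) x 40 mm wide (bin's y) x 12 mm thick with black rubber ribs on top, 123 mm from the pedal's axis (its centre 76 mm in front of the shell, about 166 mm in front of the bin's centre). About 73 mm above the table with the pedal up and 31 mm with it down. It can be pressed from above, and pinched by its sides (40 mm) from above to be eased up
- serving_board: big bamboo serving board lying flat, 320 (x) x 280 (y) x 16 mm, fixed; origin: centre of the underside. The pots and two cups stand on it
- board_bamboo: bamboo board to put away, light brown with darker stripes, 180 mm long (x), 16 mm thick (y), 160 mm tall (z), about 0.3 kg. Origin: centre of its lower edge, z up. At the start it stands upright in the draining rack, its lower edge 20 mm above the table
- drainer: wooden draining rack, fixed: two rails along its y, 20 mm high, with upright dowels 55 mm tall above them that stand 22 mm apart and hold the bamboo board upright, thickness along y, in the middle slot. Origin: centre of the underside
- holder: wooden board holder, fixed: base 160 (x) x 82 (y) x 12 mm with an end panel at each y end, 140 mm long, 12 mm thick, tops 100 mm above the table; the bay between them is 58 mm wide. Origin: centre of the underside
- holder_bay (a point): centre of the holder's bay on top of its base (12 mm above the table), axes as the holder; boards stand here with their thickness along y. The gap between the two small boards is about 9 mm at their feet and 45 mm at their tops (120 mm above the table): the bamboo board, lowered in the middle, must spread their feet, which takes under 15 N
- board_walnut: small dark walnut board, 200 mm long (x), 10 mm thick, 110 mm tall, 0.22 kg, loose, stands in the holder on the +y side with its top leaning outward 0.17 rad on the end panel. Origin: centre of its lower edge; its own z axis is vertical in this leaning start pose
- board_white: small white plastic board, 190 x 10 x 110 mm, loose, as the walnut one but on the -y side
- cup_orange: orange ceramic cup, 62 mm diameter, 55 mm tall, stands among the pots; leave alone. Origin: centre of the underside
- cup_purple: purple ceramic cup, as the orange one; leave alone
- cup_stack: stack of yellow, red and blue cups, 62 mm diameter, 87 mm tall; leave alone. Origin: centre of the underside

How it is judged:
On the way, in this order (a step that is already met when the one before it is completed fails the run):
1. the lid is raised past upright and stays up (value of joint bin_lid above 1.6 rad), for 0.3 s.
2. every used pot is in the bin while the lid is up (x of pot0 in the frame of bin_in between -0.088 and 0.088 m and y of pot0 in the frame of bin_in between -0.088 and 0.088 m and z of each of pot0, pot1, pot2, pot3, pot4 in the frame of bin_in below 0.135 m and x of pot1 in the frame of bin_in between -0.088 and 0.088 m and y of pot1 in the frame of bin_in between -0.088 and 0.088 m and x of pot2 in the frame of bin_in between -0.088 and 0.088 m and y of pot2 in the frame of bin_in between -0.088 and 0.088 m and x of pot3 in the frame of bin_in between -0.088 and 0.088 m and y of pot3 in the frame of bin_in between -0.088 and 0.088 m and x of pot4 in the frame of bin_in between -0.088 and 0.088 m and y of pot4 in the frame of bin_in between -0.088 and 0.088 m and value of joint bin_lid above 1.5 rad), for 0.3 s.
3. the pedal is back up and the lid shut (value of joint bin_lid below 0.05 rad and value of joint bin_pedal below 0.012 rad), for 0.3 s.
At the end, for the whole second after the job is handed in: All used pots in the bin, lid shut (0.05 rad), pedal up. The bamboo board stands at rest between the two small boards on the holder's base (6 mm), within 40 mm of the bay's centre lengthwise, 14 mm across, tilt under 0.17, turn under 0.15 rad; the small boards still stand (own tilt under 0.35) (all of step 3 and x of pot0 in the frame of bin_in between -0.088 and 0.088 m and y of pot0 in the frame of bin_in between -0.088 and 0.088 m and z of each of pot0, pot1, pot2, pot3, pot4 in the frame of bin_in below 0.135 m and x of pot1 in the frame of bin_in between -0.088 and 0.088 m and y of pot1 in the frame of bin_in between -0.088 and 0.088 m and x of pot2 in the frame of bin_in between -0.088 and 0.088 m and y of pot2 in the frame of bin_in between -0.088 and 0.088 m and x of pot3 in the frame of bin_in between -0.088 and 0.088 m and y of pot3 in the frame of bin_in between -0.088 and 0.088 m and x of pot4 in the frame of bin_in between -0.088 and 0.088 m and y of pot4 in the frame of bin_in between -0.088 and 0.088 m and z of board_bamboo in the frame of holder_bay between -0.005 and 0.006 m and x of board_bamboo in the frame of holder_bay between -0.04 and 0.04 m and y of board_bamboo in the frame of holder_bay between -0.014 and 0.014 m and angle between board_bamboo's own z axis and vertical below 0.17 rad and angle between the x axis of board_bamboo and the x axis of holder_bay, either way round below 0.15 rad and linear speed of board_bamboo below 0.02 m/s and y of board_walnut in the frame of board_bamboo above 0.009 m and y of board_white in the frame of board_bamboo below -0.009 m and angle between each of board_walnut, board_white's own z axis and vertical below 0.35 rad and z of each of board_walnut, board_white in the frame of holder_bay below 0.01 m and x of board_walnut in the frame of holder_bay between -0.04 and 0.04 m and x of board_white in the frame of holder_bay between -0.04 and 0.04 m); the robot touches nothing.
It fails at once if the lid slams or is let drop (closes faster than 3 rad/s) (velocity of joint bin_lid below -3 rad/s).
It fails at once if the robot touches the lid (contact force between any of the fingers, the arm and lid_panel above 1 N).
It fails at once if a ceramic cup or the stack is knocked over or shifted more than 60 mm (distance of any of cup_orange, cup_purple, cup_stack from where it was at the start of the episode above 0.06 m or angle between any of cup_orange, cup_purple, cup_stack's own z axis and vertical above 0.6 rad).
Of pot0, pot1, pot2, pot3, pot4 only 3 to 5 are there at a start; the rules pass over those that are not, and their reading is None.
At some moment in a run one of pot0, pot1, pot2, pot3, pot4 may be knocked a few centimetres aside while the robot is not near it.
It also fails if it takes over 210 s, if anything falls off the work surface, if the arm or the gripper's body presses on something with over 40 N, if the wrist force passes 120 N, or if a joint passes its speed limit or range.

### The arm

A 7-joint arm with a two-finger parallel gripper is mounted at the origin on the work surface. World frame = base frame: x ahead of the robot, y to its left, z up, the work surface at z = 0. Lengths are in m, angles in rad, forces in N, time in s.
With the tool pointing down it reaches from about 0.425 to 0.925 m from the base axis. Payload 6.8 kg.
Tool frame: the origin (TCP) lies at the very end of the fingers, on their centre line; the grasp point (between the pads) lies r.grip_depth behind it (r.grip_depth is the distance from the TCP to the grasp point, in m); z points along the fingers, x is the direction in which the jaws open and shut, and the axes are right-handed (so a half turn about z gives the same grasp; the last joint's range is limited). The gripper opens to 85 mm and grips with 20 to 120 N. Pads are 22 mm wide; open, the fingers measure 114 mm over their backs; the gripper's body (76 mm by 85 mm) begins 54 mm behind the grasp point. The pads swing forward as they close: fully open they stand 13 mm farther back than shut.
Start: joints at [1.003, 0.477, 0.022, 1.555, -0.011, 1.109, -0.083], TCP at [0.3, -0.605, 0.231] pointing down, gripper open.
Joint ranges: [-2.96, 2.96], [-0.34, 2.1], [-1.41, 1.46], [0.24, 2.44], [-1.37, 4.51], [0.17, 1.92], [-2.96, 2.96]. Speed limits (rad/s): [2.39, 2.39, 3.14, 3.14, 3.14, 3.14, 3.14].

### API

Orientations are given as a rotation vector (axis times angle).
In Python, from bench import readout, grab_frame, workorder, r gives the robot as it stands.
- The arm moves only by the shell command python3 -m handwheel 'ROWS' [FORCE]. ROWS is text: rows parted by semicolons, each of 7 numbers parted by spaces: the shift along the tool's x, y, z in mm, then the turn, a rotation vector about the tool's x, y, z in degrees, then the finger opening in mm, from 0 to 85.4. A call has 1 to 12 rows; each row is the pose to reach, as a shift and turn from the pose commanded when the call began, along the tool's axes at that moment; what a row does not reach only later rows make up. A row lasts 1/8 s, in which the tool goes at most 62.5 mm and 10.7 degrees, less where a joint would pass 70% of its speed; a pose out of reach is approached as far as the arm can. A call with a gripper value outside its range is refused whole. The fingers move at their own pace and stop on an object; FORCE is the grip in N (left out, the last holds). Time passes only in rows, so rows that repeat a pose let the fingers close. It gives the time, the measured TCP pose, the force and the opening at its end, in the units of the state.
- readout.get_obs(): the state, without advancing time (a new reading comes with each control period).
- grab_frame(name): name is "scene" or "top" or "wrist"; returns a dict with "pixels" (384x512x3 uint8, red, green, blue), "fx", "fy", "cx", "cy" (pixels), "rvec" (rotation vector, rad) and "tvec" (3), from world to camera coordinates, as OpenCV has them. Camera axes: x right, y down, z forward; pixel columns grow to the right and rows downward; lengths in m; the calibration is good to about 2 mm. A picture is of the moment at which its call begins. There is no depth.
- workorder.hand_in(): hands the job in, once; it reports no verdict.
The state is a dict: "clock": time; "joints": joint angles; "qvel": joint speeds; "tau": joint torques, N m; "tcp_pos": TCP position; "orientation": TCP orientation; "contact_force": force on the tool from outside, world axes, zero at the start; "moment": the same for the moment, N m; "grip_width": finger opening in m.
Only numpy, scipy, OpenCV 4.12 (cv2) and the standard library are available. Lean on these libraries where they do the work, as an engineer would, in place of code of your own. Each camera call takes 0.05 s, during which the arm holds its last target.

## Working session

There is one attempt and no reset: what is moved stays moved. The work goes in short steps, Python scripts to look and compute and a shell command to move; the robot and the scene stay as the last step left them, time stands still between calls to the robot, and variables do not carry over. Pictures are saved under pics/ and viewed, and the job is handed in when it is done.

```bash
mkdir -p pics; ls; python3 - <<'E'
from bench import readout, grab_frame, workorder, r
import cv2
print(readout.get_obs()); print(r.grip_depth)
for n in ("scene","top","wrist"):
    f=grab_frame(n); cv2.imwrite(f"pics/{n}0.png",f["pixels"][:,:,::-1]); print(n,{k:f[k] for k in f if k!="pixels"})
E
```

```text
pics
{'clock': 0.0, 'joints': array([ 1.00286384,  0.47780206,  0.02234438,  1.55644775, -0.01146413,
        1.10929048, -0.0830846 ]), 'qvel': array([-5.46662309e-04,  8.46096860e-05, -1.08037089e-04,  1.78629258e-04,
       -7.51893199e-04,  1.21272420e-03,  2.43540703e-04]), 'tau': array([ 2.31116601e-04, -5.96451795e+01,  1.60783231e+00, -2.81192654e+01,
        1.24570553e-02,  9.45960899e-03,  3.03198567e-05]), 'tcp_pos': array([ 0.29927813, -0.60437204,  0.23032606]), 'orientation': array([-2.66859315e+00,  1.65623408e+00,  2.55738357e-03]), 'contact_force': array([ 0.01522051,  0.03615322, -0.4769727 ]), 'moment': array([-0.00186905, -0.07073743,  0.03007836]), 'grip_width': 0.0855020517203965}
0.0187
scene {'fx': 482.37696081828693, 'fy': 482.37696081828693, 'cx': 251.82219359711425, 'cy': 193.98195396225427, 'rvec': array([ 0.92528661,  2.57743458, -0.99720292]), 'tvec': array([ 0.47731133, -0.16068759,  1.66575385])}
top {'fx': 409.15041350056185, 'fy': 409.15041350056185, 'cx': 260.8222901146752, 'cy': 198.78313890608527, 'rvec': array([ 2.13027563, -2.14560273,  0.17442463]), 'tvec': array([-0.00377976,  0.62889321,  1.17549041])}
wrist {'fx': 284.8142930859007, 'fy': 284.8142930859007, 'cx': 256.03617418665795, 'cy': 191.48219360750215, 'rvec': array([-2.46535059,  1.52902456,  0.2141193 ]), 'tvec': array([-0.67443892, -0.0354184 ,  0.37890641])}
```

View pics/top0.png

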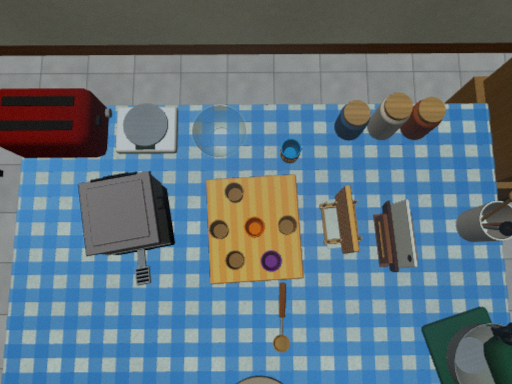

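View pics/scene0.png

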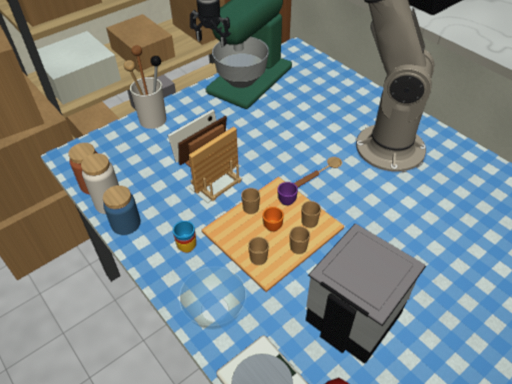

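View pics/wrist0.png

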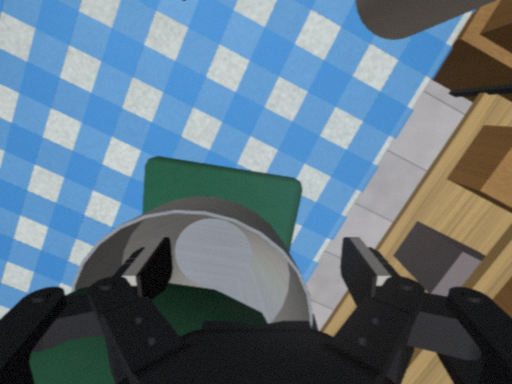

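The top view shows four pots at about (234,192), (219,230), (235,260) and (287,226). The cups are at (255,227) orange and (271,261) purple, and the stack is at (291,151). The bin's pedal is at (143,268), the bamboo board at (348,220) and the holder at (397,235). Next I'll measure these.

```bash
cat > h.py <<'E'
from bench import readout, grab_frame, workorder, r
import cv2, numpy as np
from scipy.spatial.transform import Rotation as R
def cam(n,save=None):
    f=grab_frame(n); f["M"]=R.from_rotvec(f["rvec"]).as_matrix(); f["t"]=np.array(f["tvec"])
    f["C"]=-f["M"].T@f["t"]
    f["bgr"]=np.ascontiguousarray(f["pixels"][:,:,::-1]); f["hsv"]=cv2.cvtColor(f["bgr"],cv2.COLOR_BGR2HSV)
    if save: cv2.imwrite("pics/"+save+".png",f["bgr"])
    return f
def ray(f,u,v):
    d=f["M"].T@np.array([(u-f["cx"])/f["fx"],(v-f["cy"])/f["fy"],1]); return f["C"],d/np.linalg.norm(d)
def plane(f,u,v,z):
    C,d=ray(f,u,v); return C+d*(z-C[2])/d[2]
def proj(f,p):
    q=f["M"]@np.array(p)+f["t"]; return np.array([f["fx"]*q[0]/q[2]+f["cx"],f["fy"]*q[1]/q[2]+f["cy"]])
def tri(f,a,g,b):
    C1,d1=ray(f,*a);C2,d2=ray(g,*b)
    s=np.linalg.lstsq(np.c_[d1,-d2],C2-C1,rcond=None)[0]
    p,q=C1+s[0]*d1,C2+s[1]*d2; return (p+q)/2,np.linalg.norm(p-q)
def crop(f,x0,y0,x1,y1,k,name):
    im=cv2.resize(f["bgr"][y0:y1,x0:x1],None,fx=k,fy=k,interpolation=cv2.INTER_CUBIC); cv2.imwrite("pics/"+name+".png",im)
def down(yaw):  # tool z down, tool x at yaw in world
    c,s=np.cos(yaw),np.sin(yaw); return np.array([[c,s,0],[s,-c,0],[0,0,-1.]])
def rows(p,yaw=None,Rm=None):
    """shift mm (tool axes) and turn deg from the present pose to TCP p"""
    o=readout.get_obs(); A=R.from_rotvec(o["orientation"]).as_matrix()
    B=Rm if Rm is not None else (down(yaw) if yaw is not None else A)
    print("shift mm",np.round(A.T@(np.array(p)-o["tcp_pos"])*1000,1),"turn deg",np.round(np.degrees(R.from_matrix(A.T@B).as_rotvec()),1))
def st():
    o=readout.get_obs(); A=R.from_rotvec(o["orientation"]).as_matrix()
    print("t",round(o["clock"],2),"tcp",np.round(o["tcp_pos"],4),"x",np.round(A[:,0],3),"z",np.round(A[:,2],3),"F",np.round(o["contact_force"],1),"w",round(o["grip_width"],4))
E
python3 - <<'E'
from h import *
f=cam("top");g=cam("scene")
print("C",f["C"],g["C"]); st()
crop(f,70,150,310,300,3.3,"topL"); crop(f,300,160,430,290,4.5,"topR")
crop(g,150,90,360,300,2.8,"scC"); crop(g,280,200,440,384,3.2,"scB")
E
```

```text
C [ 0.43179988 -0.00583628  1.26127454] [1.13582672 0.66623619 1.13772119]
t 0.25 tcp [ 0.2994 -0.6047  0.2309] x [ 0.444 -0.896 -0.001] z [-0.     0.001 -1.   ] F [-0.5  0.5  0.1] w 0.0854
```

```bash
python3 - <<'E'
import sys; from h import *
f=cam("top")
for n,(u,v),z in [("potA",(234,192),.078),("potB",(219,230),.078),("potC",(235,260),.078),("potD",(287,226),.078),("orange",(255,227),.071),("purple",(271,261),.071),("stack",(291,151),.087),("pedal",(143,268),.073)]:
    print(n,np.round(plane(f,u,v,z),3))
E
```

```text
potA [0.645 0.07  0.078]
potB [0.534 0.113 0.078]
potC [0.448 0.067 0.078]
potD [ 0.544 -0.084  0.078]
orange [0.542 0.009 0.071]
purple [ 0.444 -0.036  0.071]
stack [ 0.766 -0.099  0.087]
pedal [0.427 0.331 0.073]
```

View pics/topL.png

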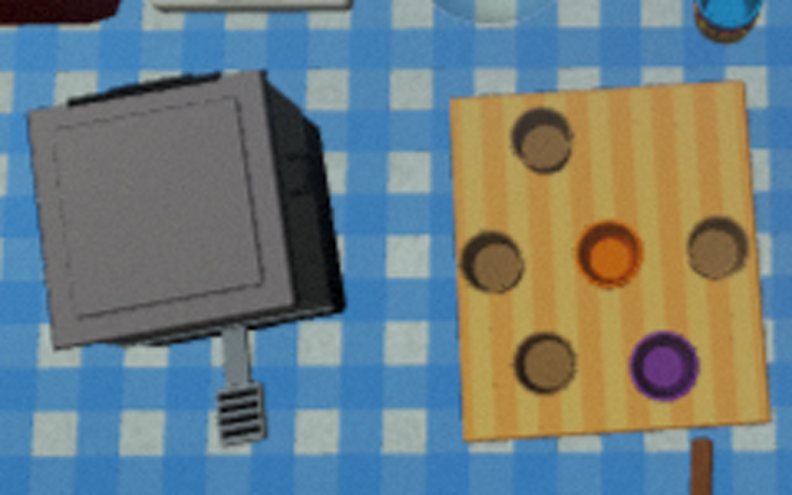

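View pics/topR.png

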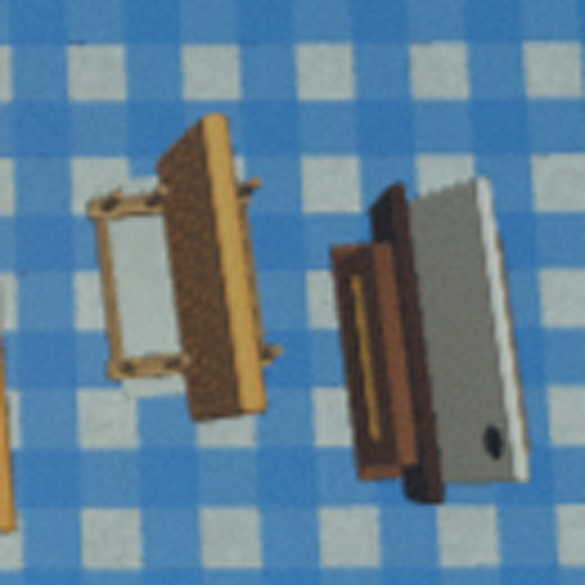

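View pics/scC.png

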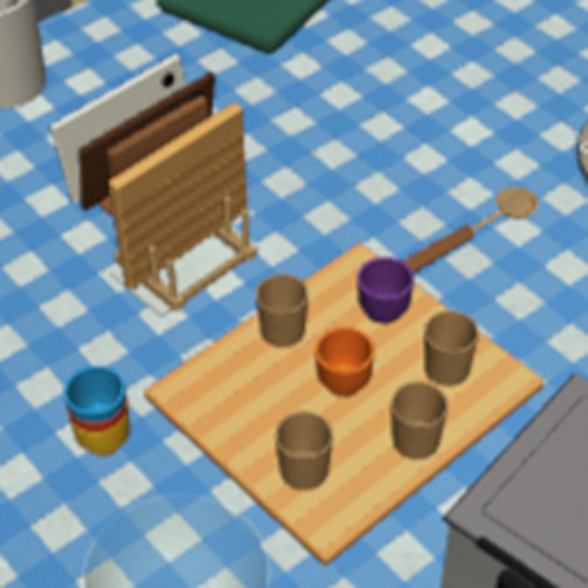

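View pics/scB.png

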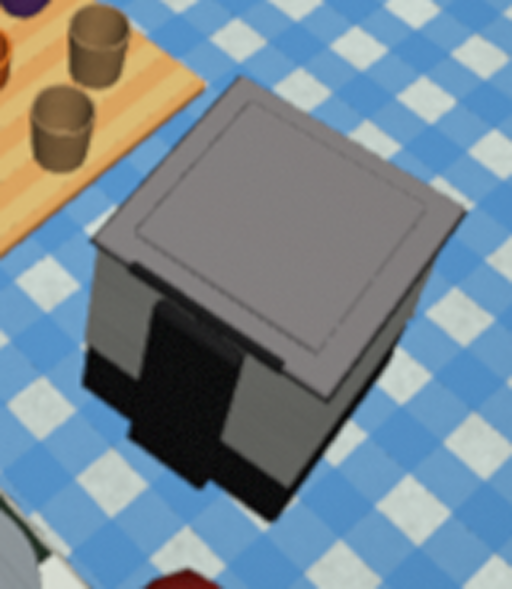

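```bash
python3 - <<'E'
from h import *
f=cam("top");g=cam("scene");w=cam("wrist")
o=readout.get_obs();A=R.from_rotvec(o["orientation"]).as_matrix()
print("wrist cam in tool",np.round(A.T@(w["C"]-o["tcp_pos"]),3), "axes\n",np.round(A.T@w["M"].T,2))
T=lambda u,v:(70+u/3.3,150+v/3.3)
c=np.array([plane(f,*T(u,v),.225) for u,v in [(28,113),(265,70),(293,305),(55,348)]])
print("lid",np.round(c,3),"centre",c.mean(0)); 
print("side lengths",[np.linalg.norm(c[i]-c[(i+1)%4]) for i in range(4)])
ax=(c[0]+c[1]-c[2]-c[3]);ay=(c[0]+c[3]-c[1]-c[2]);print("yaw",np.arctan2(ax[1],ax[0]),np.arctan2(-ay[0],ay[1]))
S=lambda u,v:(280+u/3.2,200+v/3.2)
for a,b in [((28,113),(328,398)),((265,70),(93,240)),((293,305),(240,77)),((55,348),(465,213))]:
    print("tri",tri(f,T(*a),g,S(*b)))
p=np.array([plane(f,*T(u,v),.080) for u,v in [(216,388),(261,381),(268,440),(221,447)]])
print("pad",np.round(p,3),p.mean(0));print([np.linalg.norm(p[i]-p[(i+1)%4]) for i in range(4)])
Q=lambda u,v:(300+u/4.5,160+v/4.5)
b=np.array([plane(f,*Q(u,v),.18) for u,v in [(204,115),(228,116),(266,410),(240,412)]]);print("board",np.round(b,3),b.mean(0),[np.linalg.norm(b[i]-b[(i+1)%4]) for i in range(4)])
d=b[0]+b[1]-b[2]-b[3];print("yaw",np.arctan2(d[1],d[0]))
for n,z,q in [("walnut top",.12,[(402,184),(440,500)]),("white top",.12,[(483,180),(520,480)]),("panel outer top",.1,[(383,244),(411,463)])]:
    e=np.array([plane(f,*Q(*k),z) for k in q]);d=e[0]-e[1];print(n,np.round(e,3),e.mean(0),"len",np.linalg.norm(d),"yaw",np.arctan2(d[1],d[0]))
E
```

```text
wrist cam in tool [ 0.    -0.069 -0.143] axes
 [[ 1.    0.   -0.  ]
 [-0.    0.96  0.27]
 [ 0.   -0.27  0.96]]
lid [[0.642 0.462 0.225]
 [0.675 0.278 0.225]
 [0.491 0.25  0.225]
 [0.46  0.43  0.225]] centre [0.56681003 0.35514641 0.225     ]
side lengths [np.float64(0.18696167044049336), np.float64(0.18628753614600402), np.float64(0.1825097532969302), np.float64(0.1851085797994737)]
yaw 0.1630207574769898 0.1752134086362322
tri (array([0.6439387 , 0.46664764, 0.21500253]), np.float64(0.00020327653506134287))
tri (array([0.67730248, 0.28225009, 0.21263726]), np.float64(0.001752941197351989))
tri (array([0.49209826, 0.25149491, 0.21610471]), np.float64(0.00229625997856003))
tri (array([0.46008101, 0.43456025, 0.21347347]), np.float64(0.0006494124046957569))
pad [[0.428 0.35  0.08 ]
 [0.434 0.311 0.08 ]
 [0.384 0.304 0.08 ]
 [0.378 0.344 0.08 ]] [0.40612091 0.3272108  0.08      ]
[np.float64(0.03900339451123903), np.float64(0.050593600281878315), np.float64(0.0404296799047819), np.float64(0.05029615244646446)]
board [[ 0.642 -0.236  0.18 ]
 [ 0.642 -0.25   0.18 ]
 [ 0.467 -0.265  0.18 ]
 [ 0.466 -0.25   0.18 ]] [ 0.55416194 -0.25011563  0.18      ] [np.float64(0.014352324349625651), np.float64(0.1752871105026187), np.float64(0.015246601553042253), np.float64(0.17696829047218565)]
yaw 0.08125502090622387
walnut top [[ 0.609 -0.371  0.12 ]
 [ 0.414 -0.383  0.12 ]] [ 0.51127957 -0.37704192  0.12      ] len 0.19578797270349896 yaw 0.06099369740627475
white top [[ 0.611 -0.422  0.12 ]
 [ 0.425 -0.433  0.12 ]] [ 0.51821389 -0.42739381  0.12      ] len 0.18621747318331286 yaw 0.05694307008925985
panel outer top [[ 0.574 -0.363  0.1  ]
 [ 0.436 -0.373  0.1  ]] [ 0.50484604 -0.36804966  0.1       ] len 0.13787368312957693 yaw 0.07077896753853397
```

```bash
python3 - <<'E'
from h import *
rows([.33,-.6,.34]); rows([.55,-.15,.34],0.3)
E
```

```text
shift mm [   9.1  -29.5 -108.8] turn deg [0. 0. 0.]
shift mm [-296.5 -426.3 -108.8] turn deg [ -0.    0.  -80.8]
```

```bash
python3 -m handwheel '9 -30 -60 0 0 0 85;0 -60 -109 0 0 0 85;-30 -110 -109 0 0 -10 85;-65 -155 -109 0 0 -20 85;-100 -200 -109 0 0 -30 85;-135 -240 -109 0 0 -40 85;-175 -290 -109 0 0 -50 85;-210 -330 -109 0 0 -60 85;-250 -380 -109 0 0 -70 85;-296 -426 -109 0 0 -80 85;-296 -426 -109 0 0 -80 85'; python3 - <<'E'
from h import *
st(); rows([.43,.33,.30],np.pi/2+.168)
E
```

```text
clock: 1.82
tcp_pos: [0.5515, -0.1442, 0.3408]
orientation: [-3.105, -0.463, -0.003]
contact_force: [0.2, -0.5, 0.3]
grip_width: 0.085
t 1.82 tcp [ 0.5515 -0.1442  0.3408] x [0.956 0.292 0.002] z [ 0.001  0.002 -1.   ] F [ 0.2 -0.5  0.3] w 0.085
shift mm [  22.1 -488.9   41.7] turn deg [ -0.   -0.2 -82.7]
```

```bash
python3 -m handwheel '3 -55 0 0 0 -10 40;5 -110 0 0 0 -20 0;7 -165 0 0 0 -30 0;10 -220 0 0 0 -40 0;13 -275 0 0 0 -50 0;16 -330 10 0 0 -60 0;18 -385 20 0 0 -70 0;20 -440 30 0 0 -80 0;22 -489 42 0 -0.2 -82.7 0;22 -489 42 0 -0.2 -82.7 0;22 -489 42 0 -0.2 -82.7 0'; python3 - <<'E'
from h import *
st(); w=cam("wrist","w1"); f=cam("top","t1")
E
```

```text
clock: 3.2
tcp_pos: [0.4342, 0.3238, 0.2981]
orientation: [2.041, 2.387, -0.006]
contact_force: [0.1, -0.1, 0.3]
grip_width: -0.0004
t 3.2 tcp [0.4342 0.3238 0.2981] x [-0.155  0.988 -0.003] z [-0.002 -0.004 -1.   ] F [ 0.1 -0.1  0.3] w -0.0004
```

View pics/w1.png

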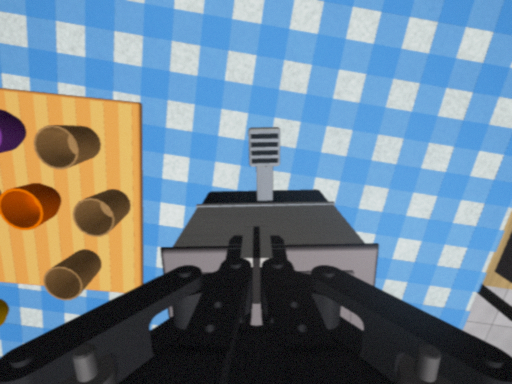

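The wrist view shows the pad from (249,128) to (280,165), with the lever running to the bin.

```bash
python3 - <<'E'
from h import *
w=cam("wrist")
p=np.array([plane(w,u,v,z) for u,v,z in [(249,128,.083),(279,128,.083),(280,164,.075),(249,164,.075)]]);print(np.round(p,3),p.mean(0)); d=p[3]+p[2]-p[0]-p[1]; print(np.arctan2(d[1],d[0]))
rows([.404,.328,.14],np.pi/2+.168)
rows([.404,.328,.09],np.pi/2+.168)
E
```

```text
[[0.388 0.306 0.083]
 [0.382 0.343 0.083]
 [0.428 0.353 0.075]
 [0.434 0.313 0.075]] [0.40792631 0.32857454 0.079     ]
0.18058129966276298
shift mm [ 10.  -29.3 158.5] turn deg [-0.1  0.2 -0.8]
shift mm [ 10.1 -29.2 208.5] turn deg [-0.1  0.2 -0.8]
```

```bash
python3 -m handwheel '10 -31 40 0 0 -0.8 0;10 -31 90 0 0 -0.8 0;10 -31 140 0 0 -0.8 0;10 -31 180 0 0 -0.8 0;10 -31 200 0 0 -0.8 0;10 -31 205 0 0 -0.8 0;10 -31 210 0 0 -0.8 0;10 -31 215 0 0 -0.8 0;10 -31 220 0 0 -0.8 0;10 -31 225 0 0 -0.8 0;10 -31 230 0 0 -0.8 0'; python3 -c "
from h import *
st();cam('scene','s2')"
```

```text
clock: 4.72
tcp_pos: [0.4006, 0.3295, 0.0682]
orientation: [2.022, 2.404, -0.005]
contact_force: [-1.9, -0.0, 3.2]
grip_width: 0.0002
t 4.72 tcp [0.4006 0.3295 0.0682] x [-0.171  0.985 -0.002] z [-0.002 -0.002 -1.   ] F [-1.9 -0.   3.2] w 0.0002
```

View pics/s2.png

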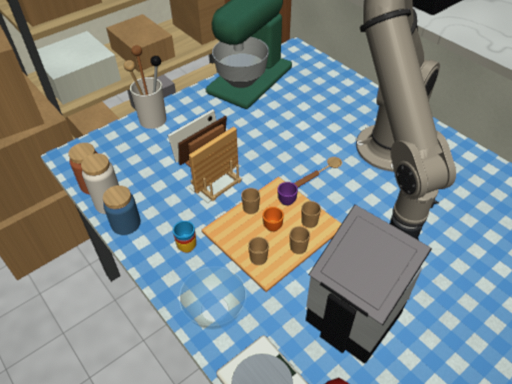

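The lid is rising and the pad force is about 3 N, so I'll keep pressing.

```bash
python3 -m handwheel '0 0 4 0 0 0 0;0 0 8 0 0 0 0;0 0 12 0 0 0 0;0 0 16 0 0 0 0;0 0 19 0 0 0 0;0 0 22 0 0 0 0;0 0 25 0 0 0 0;0 0 28 0 0 0 0;0 0 30 0 0 0 0;0 0 32 0 0 0 0;0 0 32 0 0 0 0'; python3 -c "
from h import *
st();cam('scene','s3')"
```

```text
clock: 6.15
tcp_pos: [0.401, 0.3291, 0.037]
orientation: [2.022, 2.403, -0.005]
contact_force: [-2.5, -3.4, 8.7]
grip_width: 0.0006
t 6.15 tcp [0.401  0.3291 0.037 ] x [-0.171  0.985 -0.003] z [-0.001 -0.003 -1.   ] F [-2.5 -3.4  8.7] w 0.0006
```

View pics/s3.png

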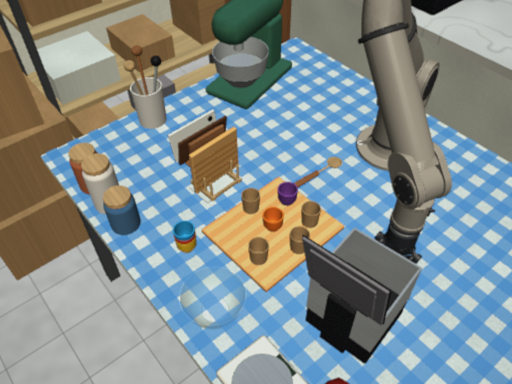

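The lid stands fully open. Next I'll lift off the pedal and check that it stays open.

```bash
python3 -m handwheel '0 0 -10 0 0 0 0;0 -5 -30 0 0 0 0;0 -10 -80 0 0 0 30;0 -15 -130 0 0 0 85;0 -20 -190 0 0 0 85;0 -20 -250 0 0 0 85;0 -20 -250 0 0 0 85'; python3 - <<'E'
from h import *
st();g=cam('scene','s4');f=cam('top','t4')
T=lambda u,v:(70+u/3.3,150+v/3.3)
for n,u,v in [("C",545,363),("B",492,262),("A",542,140),("D",717,247)]: print(n,plane(f,*T(u,v),.078))
# brown pots by colour
h=f["hsv"]; print([h[int(v),int(u)] for u,v in [(235,262),(219,233),(235,195),(287,229),(255,245)]])
rows([.448,.067,.25],0.0)
E
```

```text
clock: 7.08
tcp_pos: [0.3824, 0.329, 0.2922]
orientation: [2.02, 2.402, 0.01]
contact_force: [0.0, 0.1, -0.3]
grip_width: 0.0853
t 7.08 tcp [0.3824 0.329  0.2922] x [-0.172  0.985  0.002] z [ 0.006  0.003 -1.   ] F [ 0.   0.1 -0.3] w 0.0853
C [0.44755505 0.06647449 0.078     ]
B [0.53551923 0.11320897 0.078     ]
A [0.64390997 0.0697029  0.078     ]
D [ 0.54729948 -0.08438822  0.078     ]
[array([ 17, 136, 139], dtype=uint8), array([ 17, 130, 135], dtype=uint8), array([ 16, 119, 142], dtype=uint8), array([ 17, 126, 144], dtype=uint8), array([ 22, 138, 203], dtype=uint8)]
shift mm [-266.9   21.4   38.2] turn deg [ 0.1  0.1 99.9]
```

View pics/t4.png

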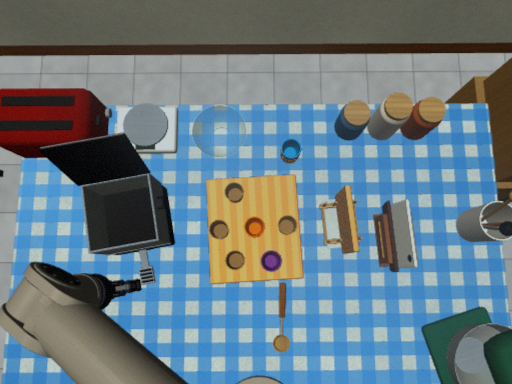

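View pics/s4.png

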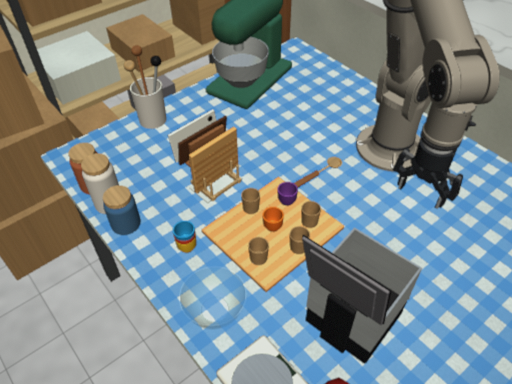

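The lid stays up on its own and the pots haven't moved. I'll start with pot C at (0.448, 0.067).

```bash
python3 -m handwheel '-27 2 0 0 0 10 85;-54 4 0 0 0 20 85;-81 6 0 0 0 30 85;-108 8 0 0 0 40 85;-135 10 0 0 0 50 85;-162 12 0 0 0 60 85;-189 14 10 0 0 70 85;-216 17 30 0 0 80 85;-243 19 60 0 0 90 85;-267 21 90 0 0 99.9 85;-267 21 100 0 0 99.9 85;-267 21 100 0 0 99.9 85' 30; python3 - <<'E'
from h import *
st();w=cam('wrist','w5')
rows([.448,.067,.033],0.0)
E
```

```text
clock: 8.68
tcp_pos: [0.4466, 0.0675, 0.1862]
orientation: [3.139, 0.004, -0.007]
contact_force: [-0.1, -0.2, 0.1]
grip_width: 0.0851
t 8.68 tcp [0.4466 0.0675 0.1862] x [ 1.     0.003 -0.004] z [-0.004 -0.002 -1.   ] F [-0.1 -0.2  0.1] w 0.0851
shift mm [  1.    0.6 154.1] turn deg [0.1 0.1 0.2]
```

View pics/w5.png

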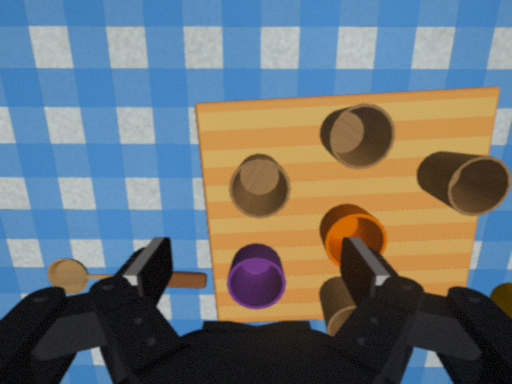

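```bash
python3 - <<'E'
from h import *
w=cam('wrist')
for n,u,v in [("C",260,188),("B",362,135),("A",479,185)]: print(n,np.round(plane(w,u,v,.078),4))
E
```

```text
C [0.4512 0.0686 0.078 ]
B [0.5395 0.1167 0.078 ]
A [0.6507 0.0722 0.078 ]
```

```bash
python3 -m handwheel '3 0 40 0 0 0 85;3 0 80 0 0 0 85;3 0 115 0 0 0 85;3 0 140 0 0 0 85;3 0 151 0 0 0 85;3 0 151 0 0 0 30;3 0 151 0 0 0 30;3 0 151 0 0 0 30;3 0 151 0 0 0 30;3 0 140 0 0 0 30;3 0 100 0 0 0 30;3 0 50 0 0 0 30' 30; python3 - <<'E'
from h import *
st();w=cam('wrist','w6'); w=cam('scene','s6'); 
c=np.array([.571,.358]);y=.168;X=np.array([np.cos(y),np.sin(y)]);Y=np.array([-X[1],X[0]])
for n,a,b in [("--",-38,-35),("-+",-38,35),("+-",25,-35),("++",25,35)]:
  p=c+X*a/1000+Y*b/1000; print(n,p); rows([*p,.26],0.0)
E
```

```text
clock: 10.28
tcp_pos: [0.4501, 0.0664, 0.1384]
orientation: [3.139, -0.001, -0.005]
contact_force: [0.2, -0.6, -0.6]
grip_width: 0.0557
t 10.28 tcp [0.4501 0.0664 0.1384] x [ 1.    -0.001 -0.003] z [-0.003 -0.002 -1.   ] F [ 0.2 -0.6 -0.6] w 0.0557
-- [0.53938738 0.31713875]
shift mm [  85.9 -249.6 -117.3] turn deg [ 0.1 -0.5 -0.1]
-+ [0.52768262 0.38615323]
shift mm [  74.1 -318.6 -117.5] turn deg [ 0.1 -0.5 -0.1]
+- [0.60150041 0.32767303]
shift mm [ 147.9 -260.2 -116.8] turn deg [ 0.1 -0.5 -0.1]
++ [0.58979565 0.39668751]
shift mm [ 136.2 -329.2 -117. ] turn deg [ 0.1 -0.5 -0.1]
```

View pics/s6.png

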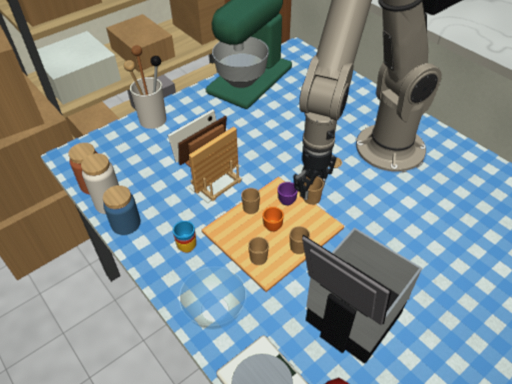

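```bash
python3 -m handwheel '0 0 -60 0 0 0 30;10 -50 -130 0 0 0 30;30 -100 -140 0 0 0 30;55 -155 -140 0 0 0 30;80 -210 -140 0 0 0 30;105 -265 -140 0 0 0 30;125 -325 -135 0 0 0 30;126 -328 -110 0 0 0 30;126 -328 -102 0 0 0 30;126 -328 -102 0 0 0 30;126 -328 -102 0 0 0 85;126 -328 -102 0 0 0 85'; python3 - <<'E'
from h import *
st();f=cam('wrist','w7'); f=cam('top','t7'); f=cam('scene','s7')
E
```

```text
clock: 11.88
tcp_pos: [0.5777, 0.3939, 0.2392]
orientation: [3.139, -0.004, 0.0]
contact_force: [0.3, 0.1, 0.2]
grip_width: 0.0849
t 11.88 tcp [0.5777 0.3939 0.2392] x [ 1.    -0.002  0.   ] z [ 0.    -0.002 -1.   ] F [0.3 0.1 0.2] w 0.0849
```

View pics/s7.png

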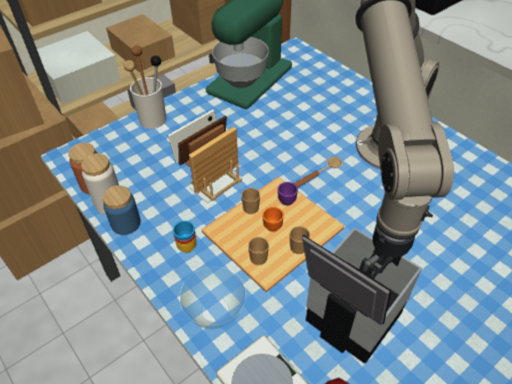

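View pics/w7.png

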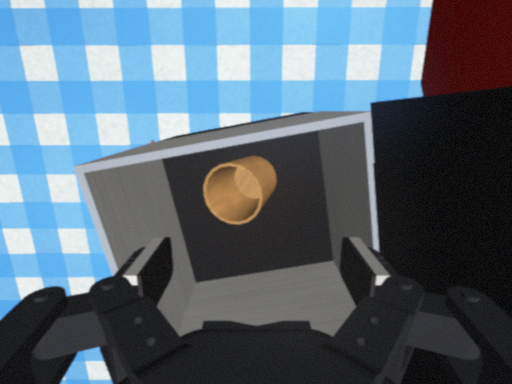

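Pot C is inside the bin, upright at about (235,190) in the wrist view. Pot B is next.

```bash
python3 -m handwheel '0 0 -30 0 0 0 85;-10 50 -40 0 0 0 85;-20 110 -40 0 0 0 85;-30 170 -20 0 0 0 85;-40 230 0 0 0 0 85;-40 279 20 0 0 0 85;-40 279 50 0 0 0 85;-40 279 50 0 0 0 85'; python3 - <<'E'
from h import *
st();f=cam('top','t8');w=cam('wrist','w8')
E
```

```text
clock: 13.02
tcp_pos: [0.5354, 0.1145, 0.1873]
orientation: [3.138, -0.003, -0.008]
contact_force: [0.3, -0.6, 0.3]
grip_width: 0.0848
t 13.03 tcp [0.5354 0.1145 0.1873] x [ 1.    -0.002 -0.005] z [-0.005 -0.003 -1.   ] F [ 0.3 -0.6  0.3] w 0.0848
```

View pics/w8.png

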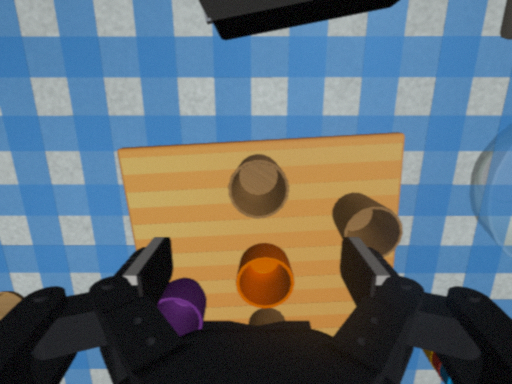

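View pics/t8.png

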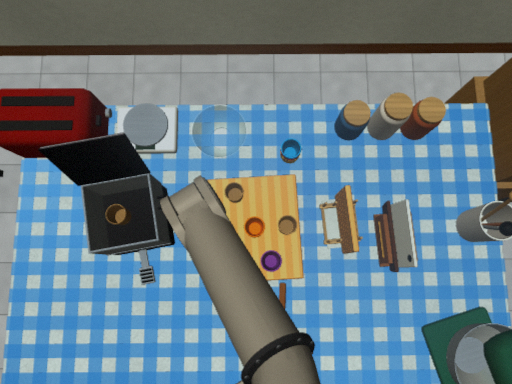

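Pot B is centred under the gripper at wrist (259,186). In the top view pot C stands in the bin at (116,214).

```bash
python3 -m handwheel '3 0 40 0 0 0 85;3 0 80 0 0 0 85;3 0 115 0 0 0 85;3 0 140 0 0 0 85;3 0 152 0 0 0 85;3 0 152 0 0 0 30;3 0 152 0 0 0 30;3 0 152 0 0 0 30;3 0 152 0 0 0 30;3 0 130 0 0 0 30;3 0 70 0 0 0 30;3 0 10 0 0 0 30' 30; python3 - <<'E'
from h import *
st()
c=np.array([.571,.358]);y=.168;X=np.array([np.cos(y),np.sin(y)]);Y=np.array([-X[1],X[0]])
for n,a,b in [("--",-35,-38),("-+",-35,35),("+-",15,-35),("++",15,35)]:
  p=c+X*a/1000+Y*b/1000; print(n,p); rows([*p,.24],0.0)
E
```

```text
clock: 14.62
tcp_pos: [0.5395, 0.1152, 0.1804]
orientation: [3.139, -0.002, -0.004]
contact_force: [0.4, -0.2, 0.2]
grip_width: 0.0543
t 14.62 tcp [0.5395 0.1152 0.1804] x [ 1.    -0.001 -0.002] z [-0.002 -0.003 -1.   ] F [ 0.4 -0.2  0.2] w 0.0543
-- [0.54284677 0.31468262]
shift mm [   3.  -199.3  -60.2] turn deg [ 0.2  0.1 -0.1]
-+ [0.53064038 0.38665486]
shift mm [  -9.2 -271.2  -60.4] turn deg [ 0.2  0.1 -0.1]
+- [0.5916412  0.32600092]
shift mm [  51.8 -210.7  -60.3] turn deg [ 0.2  0.1 -0.1]
++ [0.57993644 0.3950154 ]
shift mm [  40.  -279.7  -60.5] turn deg [ 0.2  0.1 -0.1]
```

```bash
python3 -m handwheel '5 0 -60 0 0 0 30;15 -45 -95 0 0 0 30;30 -100 -95 0 0 0 30;45 -155 -95 0 0 0 30;54 -208 -90 0 0 0 30;54 -210 -70 0 0 0 30;54 -210 -60 0 0 0 30;54 -210 -60 0 0 0 30;54 -210 -60 0 0 0 85;54 -210 -60 0 0 0 85;54 -210 -60 0 0 0 85;54 -210 -90 0 0 0 85'; python3 - <<'E'
from h import *
st();f=cam('wrist','w9')
rows([.644,.070,.187],0.)
E
```

```text
clock: 16.12
tcp_pos: [0.5932, 0.3244, 0.2661]
orientation: [3.136, -0.002, -0.009]
contact_force: [0.4, -0.3, 0.1]
grip_width: 0.0851
t 16.12 tcp [0.5932 0.3244 0.2661] x [ 1.    -0.001 -0.006] z [-0.006 -0.005 -1.   ] F [ 0.4 -0.3  0.1] w 0.0851
shift mm [ 49.1 256.4  85.6] turn deg [ 0.  -0.1 -0.1]
```

View pics/w9.png

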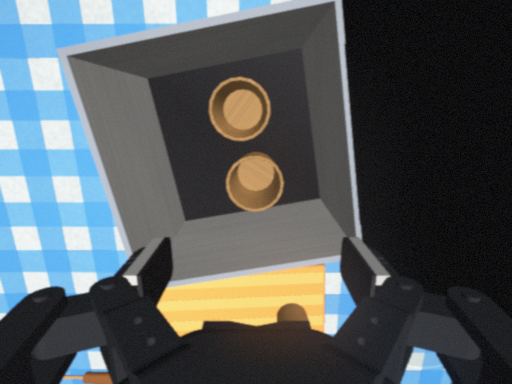

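Both pots are upright in the bin, at (240,108) and (255,182). For pot A I'll move sideways first so I stay clear of the lid.

```bash
python3 -m handwheel '-10 20 -20 0 0 0 85;-15 70 -20 0 0 0 85;-10 130 -10 0 0 0 85;5 180 0 0 0 0 85;30 225 30 0 0 0 85;50 255 60 0 0 0 85;51 256 80 0 0 0 85;51 256 80 0 0 0 85'; python3 - <<'E'
from h import *
st();w=cam('wrist','w10');rows([.644,.07,.187],0.)
E
```

```text
clock: 17.18
tcp_pos: [0.6435, 0.07, 0.1872]
orientation: [3.139, -0.001, -0.007]
contact_force: [0.5, 0.9, -0.0]
grip_width: 0.085
t 17.18 tcp [0.6435 0.07   0.1872] x [ 1.    -0.    -0.005] z [-0.005 -0.002 -1.   ] F [ 0.5  0.9 -0. ] w 0.085
shift mm [-0.1  1.1  1.7] turn deg [0.1 0.1 0.1]
```

View pics/w10.png

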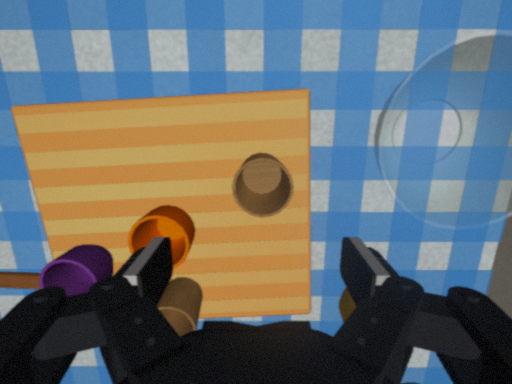

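```bash
python3 -m handwheel '4 0 40 0 0 0 85;4 0 80 0 0 0 85;4 0 115 0 0 0 85;4 0 140 0 0 0 85;4 0 152 0 0 0 85;4 0 152 0 0 0 30;4 0 152 0 0 0 30;4 0 152 0 0 0 30;4 0 152 0 0 0 30;4 0 130 0 0 0 30;4 0 70 0 0 0 30;4 0 10 0 0 0 30' 30; python3 - <<'E'
from h import *
st(); rows([.531,.375,.24],0.); rows([.53,.2,.28],0.)
E
```

```text
clock: 18.73
tcp_pos: [0.6486, 0.0693, 0.1815]
orientation: [3.139, -0.002, -0.002]
contact_force: [-0.1, -0.2, 0.3]
grip_width: 0.055
t 18.73 tcp [0.6486 0.0693 0.1815] x [ 1.    -0.001 -0.001] z [-0.001 -0.003 -1.   ] F [-0.1 -0.2  0.3] w 0.055
shift mm [-118.  -305.5  -59.1] turn deg [ 0.1  0.1 -0.1]
shift mm [-118.9 -130.4  -98.6] turn deg [ 0.1  0.1 -0.1]
```

```bash
python3 -m handwheel '-20 -20 -50 0 0 0 30;-60 -50 -90 0 0 0 30;-100 -90 -95 0 0 0 30;-120 -140 -95 0 0 0 30;-124 -195 -95 0 0 0 30;-126 -250 -95 0 0 0 30;-126 -295 -85 0 0 0 30;-126 -295 -60 0 0 0 30;-126 -295 -60 0 0 0 30;-126 -295 -60 0 0 0 85;-126 -295 -60 0 0 0 85;-126 -295 -90 0 0 0 85'; python3 - <<'E'
from h import *
st();f=cam('wrist','w11');f=cam('top','t11')
rows([.547,-.084,.187],0.)
E
```

```text
clock: 20.23
tcp_pos: [0.5228, 0.3631, 0.2672]
orientation: [3.136, -0.003, -0.007]
contact_force: [0.0, 0.5, 0.0]
grip_width: 0.0847
t 20.23 tcp [0.5228 0.3631 0.2672] x [ 1.    -0.002 -0.004] z [-0.004 -0.005 -1.   ] F [0.  0.5 0. ] w 0.0847
shift mm [ 23.  450.   84.8] turn deg [-0.1 -0.2 -0.1]
```

View pics/w11.png

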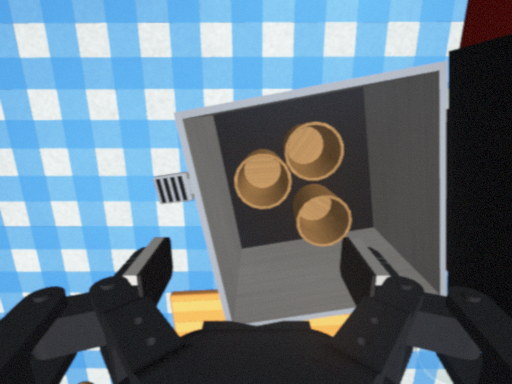

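View pics/t11.png

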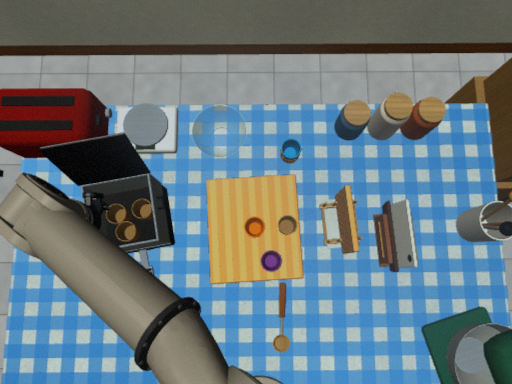

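Three pots stand in the bin. Pot D is unmoved at top-view (287,226).

```bash
python3 -m handwheel '0 30 -20 0 0 0 85;3 85 -20 0 0 0 85;6 145 -10 0 0 0 85;9 205 0 0 0 0 85;12 265 0 0 0 0 85;16 325 20 0 0 0 85;20 385 40 0 0 0 85;24 440 60 0 0 0 85;25 450 80 0 0 0 85;25 450 80 0 0 0 85'; python3 - <<'E'
from h import *
st();w=cam('wrist','w12');rows([.547,-.084,.187],0.)
E
```

```text
clock: 21.58
tcp_pos: [0.5465, -0.0859, 0.188]
orientation: [3.14, -0.004, -0.007]
contact_force: [-0.2, 0.6, 1.0]
grip_width: 0.0853
t 21.57 tcp [ 0.5465 -0.0859  0.188 ] x [ 1.    -0.003 -0.004] z [-0.004 -0.002 -1.   ] F [-0.2  0.6  1. ] w 0.0853
shift mm [-0.3 -0.2  2.2] turn deg [ 0.1  0.1 -0. ]
```

View pics/w12.png

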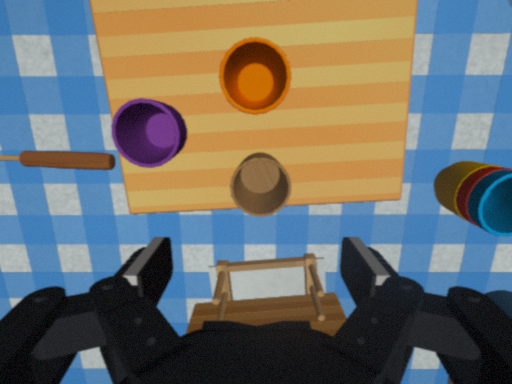

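```bash
python3 -m handwheel '3 0 40 0 0 0 85;3 0 80 0 0 0 85;3 0 115 0 0 0 85;3 0 140 0 0 0 85;3 0 152 0 0 0 85;3 0 152 0 0 0 30;3 0 152 0 0 0 30;3 0 152 0 0 0 30;3 0 152 0 0 0 30;3 0 130 0 0 0 30;3 0 70 0 0 0 30;3 0 10 0 0 0 30' 30; python3 - <<'E'
from h import *
st(); rows([.534,.304,.24],0.)
E
```

```text
clock: 23.12
tcp_pos: [0.5504, -0.0856, 0.1812]
orientation: [3.139, -0.002, -0.002]
contact_force: [1.2, -0.7, 0.1]
grip_width: 0.0552
t 23.12 tcp [ 0.5504 -0.0856  0.1812] x [ 1.    -0.001 -0.002] z [-0.002 -0.003 -1.   ] F [ 1.2 -0.7  0.1] w 0.0552
shift mm [ -16.9 -389.4  -59.8] turn deg [ 0.1  0.1 -0.1]
```

```bash
python3 -m handwheel '0 -50 -40 0 0 0 30;-5 -110 -90 0 0 0 30;-10 -170 -95 0 0 0 30;-14 -230 -95 0 0 0 30;-17 -290 -95 0 0 0 30;-17 -350 -95 0 0 0 30;-17 -388 -90 0 0 0 30;-17 -389 -60 0 0 0 30;-17 -389 -60 0 0 0 30;-17 -389 -60 0 0 0 85;-17 -389 -60 0 0 0 85;-17 -389 -90 0 0 0 85'; python3 - <<'E'
from h import *
st();f=cam('wrist','w13');f=cam('top','t13')
rows([.375,.32,.30],np.pi/2+.168)
E
```

```text
clock: 24.62
tcp_pos: [0.5337, 0.3022, 0.2675]
orientation: [3.137, -0.003, -0.006]
contact_force: [0.8, 0.5, 0.0]
grip_width: 0.0854
t 24.62 tcp [0.5337 0.3022 0.2675] x [ 1.    -0.002 -0.004] z [-0.004 -0.005 -1.   ] F [0.8 0.5 0. ] w 0.0854
shift mm [-160.7  -14.9  -28.3] turn deg [  0.2  -0.2 -99.7]
```

View pics/w13.png

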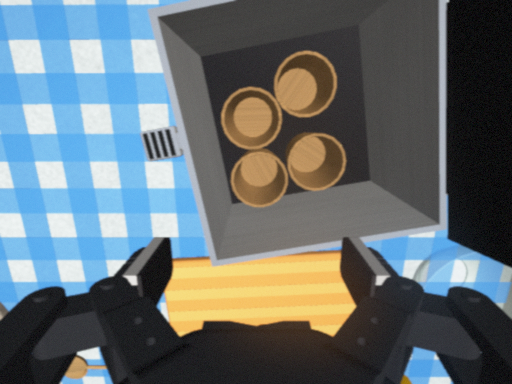

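View pics/t13.png

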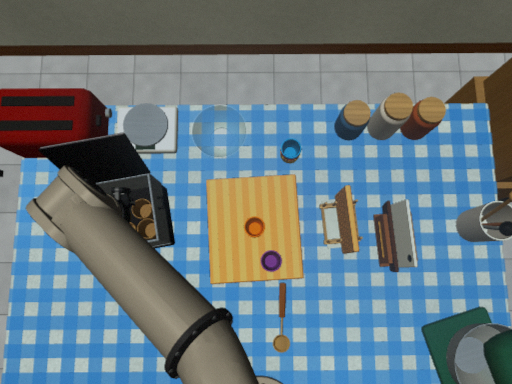

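Four pots are standing in the bin and the serving board has no pots left. The pads must be around the pedal before I raise it, so I'm moving over to it.

```bash
python3 -m handwheel '-20 0 -28 0 0 -10 85;-40 0 -28 0 0 -20 85;-60 0 -28 0 0 -30 85;-80 -2 -28 0 0 -40 85;-100 -5 -28 0 0 -50 85;-120 -8 -28 0 0 -60 85;-135 -10 -28 0 0 -70 85;-145 -12 -28 0 0 -80 85;-155 -14 -28 0 0 -90 85;-161 -15 -28 0 0 -99.7 85;-161 -15 -28 0 0 -99.7 85'; python3 - <<'E'
from h import *
st();f=cam('wrist','w14')
rows([.402,.328,.012],np.pi/2+.168)
E
```

```text
clock: 26.1
tcp_pos: [0.3731, 0.3189, 0.2966]
orientation: [2.028, 2.398, -0.004]
contact_force: [0.2, 0.2, -0.0]
grip_width: 0.0851
t 26.1 tcp [0.3731 0.3189 0.2966] x [-0.166  0.986 -0.002] z [-0.001 -0.003 -1.   ] F [ 0.2  0.2 -0. ] w 0.0851
shift mm [  5.2  30.1 284.5] turn deg [-0.1  0.1 -0.2]
```

View pics/w14.png

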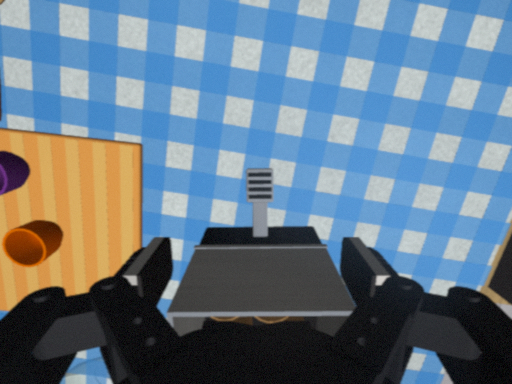

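```bash
python3 - <<'E'
from h import *
w=cam('wrist')
for u,v,z in [(247,168,.033),(272,168,.033),(273,201,.041),(247,201,.041),(260,184.5,.037)]: print(np.round(plane(w,u,v,z),4))
E
python3 -m handwheel '5 31 40 0 0 0 85;5 31 90 0 0 0 85;5 31 140 0 0 0 85;5 31 180 0 0 0 85;5 31 180 0 0 0 85'; python3 - <<'E'
from h import *
st();f=cam('wrist','w15')
rows([.402,.328,.012],np.pi/2+.168)
E
```

```text
[0.3862 0.3068 0.033 ]
[0.3803 0.3425 0.033 ]
[0.4269 0.3521 0.041 ]
[0.4332 0.3144 0.041 ]
[0.4064 0.3293 0.037 ]
clock: 26.82
tcp_pos: [0.4015, 0.3269, 0.114]
orientation: [-2.029, -2.398, 0.014]
contact_force: [0.1, 0.6, -0.1]
grip_width: 0.0853
t 26.82 tcp [0.4015 0.3269 0.114 ] x [-0.165  0.986 -0.005] z [-0.006 -0.006 -1.   ] F [ 0.1  0.6 -0.1] w 0.0853
shift mm [-0.000e+00 -1.000e-01  1.041e+02] turn deg [-0.2  0.2 -0.1]
```

View pics/w15.png

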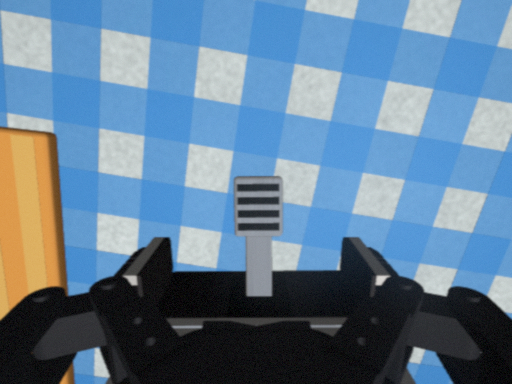

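```bash
python3 -m handwheel '0 0 35 0 0 0 85;0 0 65 0 0 0 85;0 0 85 0 0 0 85;0 0 99 0 0 0 85;0 0 99 0 0 0 60;0 0 99 0 0 0 30;0 0 99 0 0 0 30;0 0 99 0 0 0 30;0 0 99 0 0 0 30' 60; python3 - <<'E'
from h import *
st();f=cam('wrist','w16');f=cam('scene','s16')
E
```

```text
clock: 28.0
tcp_pos: [0.403, 0.3284, 0.0186]
orientation: [2.025, 2.399, -0.004]
contact_force: [-0.4, -2.2, 7.5]
grip_width: 0.0388
t 28.0 tcp [0.403  0.3284 0.0186] x [-0.168  0.986 -0.003] z [ 0.    -0.003 -1.   ] F [-0.4 -2.2  7.5] w 0.0388
```

View pics/w16.png

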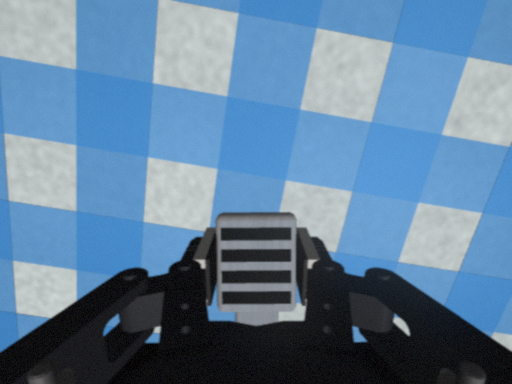

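View pics/s16.png

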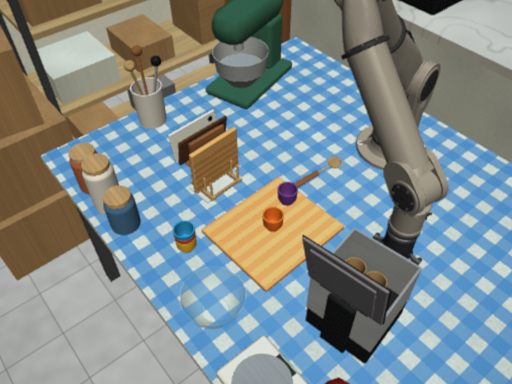

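The pad is gripped firmly, with an opening of 38.8 mm. I'll raise it slowly.

```bash
python3 -m handwheel '0 0 -2 0 0 0 30;0 0 -4 0 0 0 30;0 0 -6 0 0 0 30;0 0 -8 0 0 0 30;0 0 -10 0 0 0 30;0 0 -12 0 0 0 30;0 0 -14 0 0 0 30;0 0 -16 0 0 0 30;0 0 -18 0 0 0 30;0 0 -20 0 0 0 30;0 0 -22 0 0 0 30;0 0 -24 0 0 0 30'; python3 - <<'E'
from h import *
st();f=cam('wrist','w17');f=cam('scene','s17')
E
```

```text
clock: 29.6
tcp_pos: [0.403, 0.3284, 0.0416]
orientation: [2.026, 2.399, -0.004]
contact_force: [4.1, -2.4, -2.9]
grip_width: 0.0386
t 29.6 tcp [0.403  0.3284 0.0416] x [-0.167  0.986 -0.003] z [-0.001 -0.003 -1.   ] F [ 4.1 -2.4 -2.9] w 0.0386
```

View pics/s17.png

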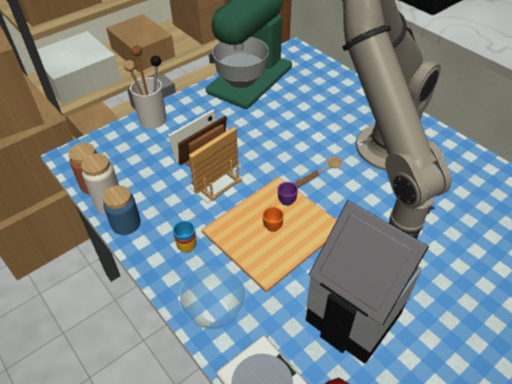

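View pics/w17.png

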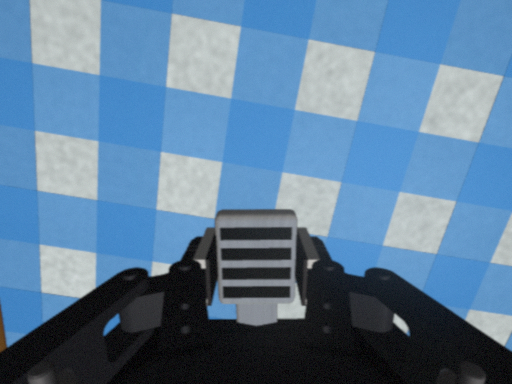

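```bash
python3 -m handwheel '0 0 -2 0 0 0 30;0 0 -4 0 0 0 30;0 0 -6 0 0 0 30;0 0 -8 0 0 0 30;0 0 -10 0 0 0 30;0 0 -11.5 0 0 0 30;0 0 -13 0 0 0 30;0 0 -14.5 0 0 0 30;0 0 -15.5 0 0 0 30;0 0 -16.5 0 0 0 30;0 0 -17.5 0 0 0 30;0 0 -18 0 0 0 30'; python3 - <<'E'
from h import *
st();f=cam('scene','s18')
E
```

```text
clock: 31.2
tcp_pos: [0.4054, 0.3288, 0.0601]
orientation: [2.027, 2.397, 0.001]
contact_force: [9.5, 0.1, -3.0]
grip_width: 0.0388
t 31.2 tcp [0.4054 0.3288 0.0601] x [-0.166  0.986 -0.002] z [ 0.002 -0.001 -1.   ] F [ 9.5  0.1 -3. ] w 0.0388
```

View pics/s18.png

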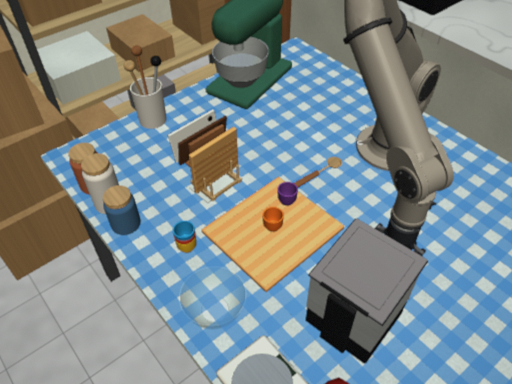

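```bash
python3 -m handwheel '0 1 -0.5 0 0 0 30;0 2 -1 0 0 0 30;0 2 -1.5 0 0 0 30;0 2 -2 0 0 0 30;0 2 -2 0 0 0 30'; python3 - <<'E'
from h import *
st();f=cam('scene','s19');g=cv2.imread('pics/s0.png') if 0 else cv2.imread('pics/scene0.png')
a=f["bgr"][200:360,290:440];b=g[200:360,290:440]
cv2.imwrite('pics/cmp.png',cv2.resize(np.hstack([a,b]),None,fx=2.6,fy=2.6))
E
```

```text
clock: 31.88
tcp_pos: [0.4057, 0.3289, 0.0617]
orientation: [2.026, 2.399, -0.003]
contact_force: [6.4, -2.1, -3.4]
grip_width: 0.0389
t 31.88 tcp [0.4057 0.3289 0.0617] x [-0.167  0.986 -0.002] z [ 0.    -0.002 -1.   ] F [ 6.4 -2.1 -3.4] w 0.0389
```

View pics/cmp.png

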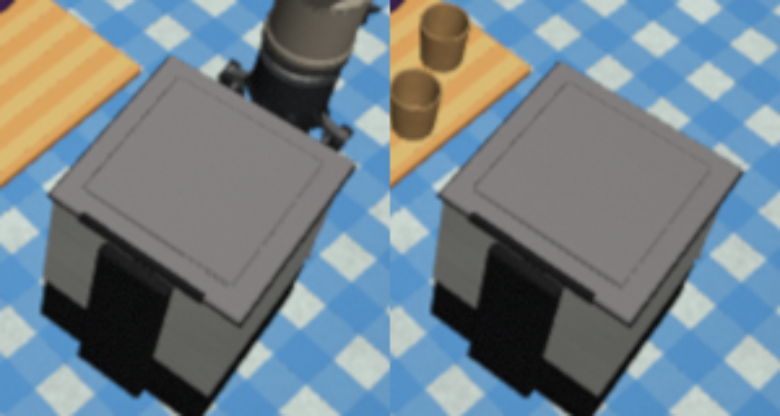

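The lid's front edge is still about 2 px high, roughly 8 mm, so the pad needs another 1–2 mm.

```bash
python3 -m handwheel '0 1 -0.5 0 0 0 30;0 1 -1 0 0 0 30;0 1 -1.5 0 0 0 30;0 1 -2 0 0 0 30;0 1 -2.5 0 0 0 30;0 1 -3 0 0 0 30;0 1 -3 0 0 0 30'; python3 - <<'E'
from h import *
st();f=cam('scene','s20');g=cv2.imread('pics/scene0.png')
a=f["bgr"][200:360,290:440];b=g[200:360,290:440]
cv2.imwrite('pics/cmp2.png',cv2.resize(np.hstack([a,b]),None,fx=2.6,fy=2.6))
E
```

```text
clock: 32.8
tcp_pos: [0.406, 0.3288, 0.0632]
orientation: [-2.027, -2.4, 0.004]
contact_force: [8.6, 2.7, -18.0]
grip_width: 0.0389
t 32.8 tcp [0.406  0.3288 0.0632] x [-0.168  0.986 -0.001] z [-0.002 -0.002 -1.   ] F [  8.6   2.7 -18. ] w 0.0389
```

View pics/cmp2.png

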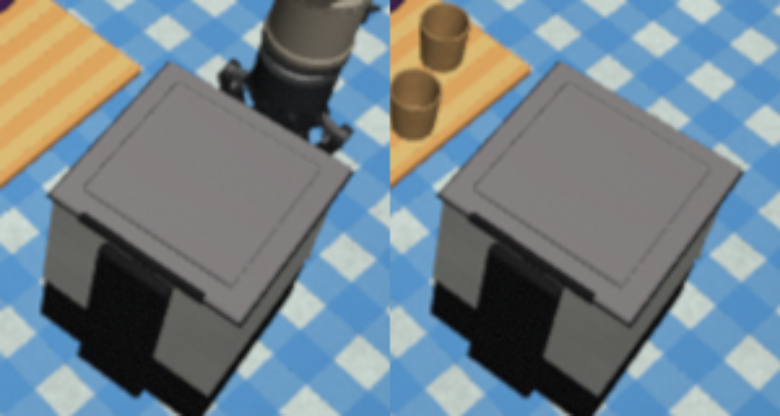

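The pedal has reached its stop (−18 N) and the lid matches its shut picture. I'll release it and retreat.

```bash
python3 -m handwheel '0 0 1 0 0 0 30;0 0 1 0 0 0 45;0 0 1 0 0 0 70;0 0 1 0 0 0 85;0 -2 -5 0 0 0 85;0 -5 -40 0 0 0 85;0 -15 -100 0 0 0 85;0 -25 -160 0 0 0 85;0 -25 -220 0 0 0 85;0 -25 -280 0 0 0 85;0 -25 -280 0 0 0 85'; python3 - <<'E'
from h import *
st();f=cam('scene','s21');w=cam('wrist','w21');f=cam('top','t21')
rows([.50,-.05,.36],0.1);rows([.535,-.18,.36],-np.pi/2+.08)
E
```

```text
clock: 34.22
tcp_pos: [0.3819, 0.3281, 0.3492]
orientation: [2.025, 2.398, 0.008]
contact_force: [1.0, -0.4, -1.0]
grip_width: 0.0848
t 34.23 tcp [0.3819 0.3281 0.3492] x [-0.168  0.986  0.001] z [ 0.005  0.002 -1.   ] F [ 1.  -0.4 -1. ] w 0.0848
shift mm [-389.7   54.6  -15.1] turn deg [ 0.   0.3 93.9]
shift mm [-523.8   67.3  -14.6] turn deg [  -0.3   -0.2 -174.9]
```

View pics/w21.png

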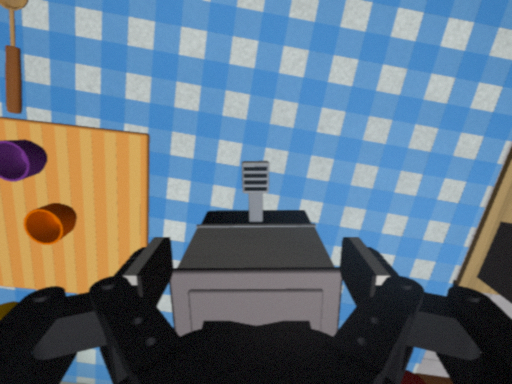

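View pics/s21.png

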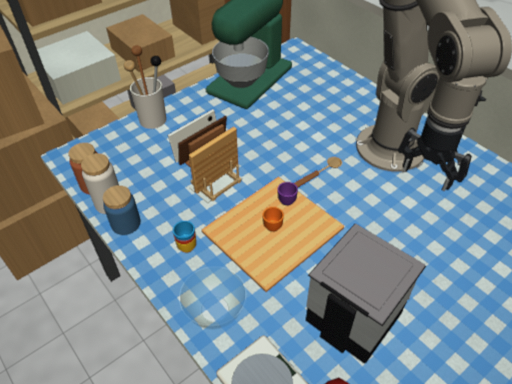

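The lid is shut and the pedal is up. Now for the bamboo board, turning the wrist on the way over.

```bash
python3 -m handwheel '-40 6 -15 0 0 10 85;-80 12 -15 0 0 20 85;-120 18 -15 0 0 30 85;-160 24 -15 0 0 40 85;-200 30 -15 0 0 50 85;-240 36 -15 0 0 60 85;-280 42 -15 0 0 70 85;-320 47 -15 0 0 80 85;-360 51 -15 0 0 90 85;-390 55 -15 0 0 94 85;-390 55 -15 0 0 94 85'; python3 - <<'E'
from h import *
st();rows([.555,-.25,.34],-np.pi/2+.08)
E
```

```text
clock: 35.75
tcp_pos: [0.5008, -0.0521, 0.3587]
orientation: [3.136, 0.15, -0.007]
contact_force: [0.3, 1.2, -0.6]
grip_width: 0.0851
t 35.75 tcp [ 0.5008 -0.0521  0.3587] x [ 0.995  0.096 -0.004] z [-0.004 -0.002 -1.   ] F [ 0.3  1.2 -0.6] w 0.0851
shift mm [ 35.1 202.1  18.9] turn deg [ 0.3  0.1 90.9]
```

```bash
python3 -m handwheel '4 22 0 0 0 10 85;8 44 0 0 0 20 85;12 66 0 0 0 30 85;16 88 0 0 0 40 85;20 110 0 0 0 50 85;24 132 0 0 0 60 85;28 154 5 0 0 70 85;32 176 10 0 0 80 85;35 202 19 0 0 91 85;35 202 19 0 0 91 85'; python3 - <<'E'
from h import *
st();w=cam('wrist','w22')
E
```

```text
clock: 37.0
tcp_pos: [0.5551, -0.2478, 0.3399]
orientation: [2.307, -2.127, -0.003]
contact_force: [-0.7, 0.2, -0.9]
grip_width: 0.0852
t 37.0 tcp [ 0.5551 -0.2478  0.3399] x [ 0.081 -0.997  0.001] z [-0.004 -0.002 -1.   ] F [-0.7  0.2 -0.9] w 0.0852
```

View pics/w22.png

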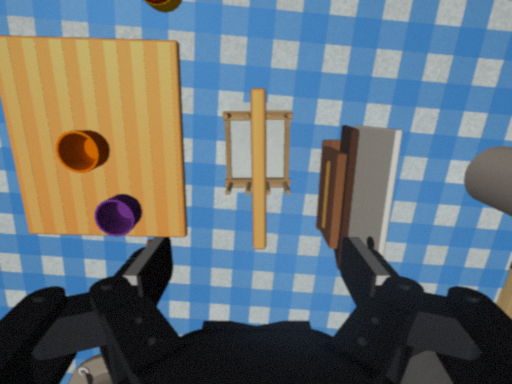

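```bash
python3 - <<'E'
from h import *
w=cam('wrist')
b=np.array([plane(w,u,v,.18) for u,v in [(252,89),(265,89),(266,249),(254,249)]]);print(np.round(b,3),b.mean(0)); d=b[0]+b[1]-b[2]-b[3];print(np.linalg.norm(d)/2,np.arctan2(d[1],d[0]))
rows([.51,-.40,.34],-np.pi/2+.07)
E
python3 -m handwheel '50 0 0 0 0 0 85;100 15 0 0 0 0 85;150 35 -20 0 0 0 85;150 35 -20 0 0 0 85'
python3 - <<'E'
from h import *
st();w=cam('wrist','w23');crop(w,190,60,380,270,2.8,"w23c")
E
```

```text
[[ 0.645 -0.235  0.18 ]
 [ 0.646 -0.248  0.18 ]
 [ 0.47  -0.266  0.18 ]
 [ 0.469 -0.252  0.18 ]] [ 0.5572817  -0.24999745  0.18      ]
0.17720737982268647 0.09723960304673405
shift mm [150.1  58.9   1.6] turn deg [ 0.1 -0.1  0.9]
clock: 37.6
tcp_pos: [0.5312, -0.404, 0.3636]
orientation: [2.302, -2.131, 0.006]
contact_force: [0.1, 0.2, -0.0]
grip_width: 0.0846
t 37.6 tcp [ 0.5312 -0.404   0.3636] x [ 0.077 -0.997  0.006] z [-0.    -0.006 -1.   ] F [ 0.1  0.2 -0. ] w 0.0846
```

View pics/w23c.png

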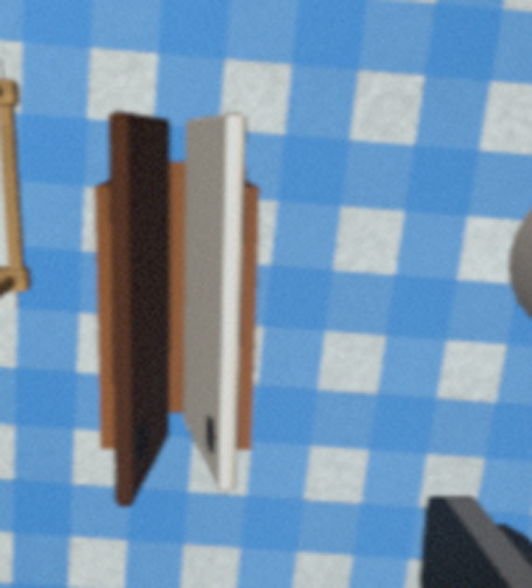

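View pics/w23.png

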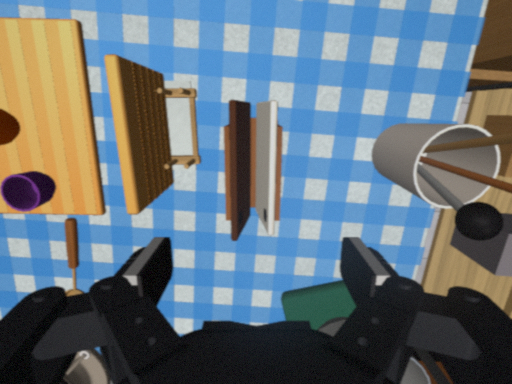

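```bash
python3 - <<'E'
from h import *
w=cam('wrist')
Q=lambda u,v:(190+u/2.8,60+v/2.8)
def seg(n,z,q):
    e=np.array([plane(w,*Q(*k),z) for k in q]);d=e[0]-e[1];print(n,np.round(e[:,:2],4).tolist(),"mid",np.round(e.mean(0)[:2],4),"len",round(np.linalg.norm(d),4),"yaw",round(np.arctan2(d[1],d[0]),3));return e
seg("gap",.012,[(178,162),(176.5,411)])
a=seg("panL",.1,[(97,185),(101,448)]);b=seg("panR",.1,[(258,186),(250,449)]);m=(a+b)/2;d=m[0]-m[1];print("holder",m.mean(0),np.arctan2(d[1],d[0]),"width",np.linalg.norm(a.mean(0)-b.mean(0)))
seg("walnut in",.121,[(128,115),(132,503)]);seg("walnut out",.12,[(111,113),(118,503)]);seg("white in",.121,[(225,115),(219,490)]);seg("white out",.12,[(244,115),(236,490)])
E
```

```text
gap [[0.5903, -0.3928], [0.4333, -0.4043]] mid [ 0.5118 -0.3986] len 0.1575 yaw 0.073
panL [[0.5781, -0.354], [0.4388, -0.3633]] mid [ 0.5085 -0.3587] len 0.1396 yaw 0.067
panR [[0.5841, -0.4337], [0.4448, -0.4442]] mid [ 0.5144 -0.4389] len 0.1397 yaw 0.075
holder [ 0.51143711 -0.39879705  0.1       ] 0.07104554200650742 width 0.08047587269680215
walnut in [[0.6118, -0.3687], [0.4177, -0.3828]] mid [ 0.5147 -0.3758] len 0.1947 yaw 0.073
walnut out [[0.6121, -0.3608], [0.4166, -0.3755]] mid [ 0.5143 -0.3681] len 0.1961 yaw 0.075
white in [[0.6155, -0.4131], [0.4287, -0.4278]] mid [ 0.5221 -0.4205] len 0.1873 yaw 0.078
white out [[0.6162, -0.4219], [0.429, -0.4368]] mid [ 0.5226 -0.4294] len 0.1878 yaw 0.079
```

Both views agree that the bamboo board is at (0.5565, -0.250) with yaw about 0.09. The holder is at (0.5115, -0.3987) with yaw 0.073. I'll grasp the board.

```bash
python3 - <<'E'
from h import *
rows([.5565,-.25,.26],-np.pi/2+.09);rows([.5565,-.25,.143],-np.pi/2+.09)
E
```

```text
shift mm [-146.   -35.5  102.3] turn deg [ 0.  -0.1 -0.4]
shift mm [-146.3  -35.6  219.3] turn deg [ 0.  -0.1 -0.4]
```

```bash
python3 -m handwheel '-50 -12 0 0 0 0 85;-100 -24 30 0 -0.1 -0.4 85;-146 -35.5 80 0 -0.1 -0.4 85;-146 -35.5 100 0 -0.1 -0.4 85;-146 -35.5 100 0 -0.1 -0.4 85;-146 -35.5 100 0 -0.1 -0.4 85'; python3 - <<'E'
from h import *
st();w=cam('wrist','w24');rows([.5565,-.25,.143],-np.pi/2+.09)
E
```

```text
clock: 38.45
tcp_pos: [0.5569, -0.2511, 0.263]
orientation: [2.317, -2.119, 0.001]
contact_force: [0.3, -0.7, 0.3]
grip_width: 0.0848
t 38.45 tcp [ 0.5569 -0.2511  0.263 ] x [ 0.089 -0.996  0.001] z [-0.    -0.001 -1.   ] F [ 0.3 -0.7  0.3] w 0.0848
shift mm [ -2.    0.4 120.3] turn deg [-0.  -0.1 -0.1]
```

View pics/w24.png

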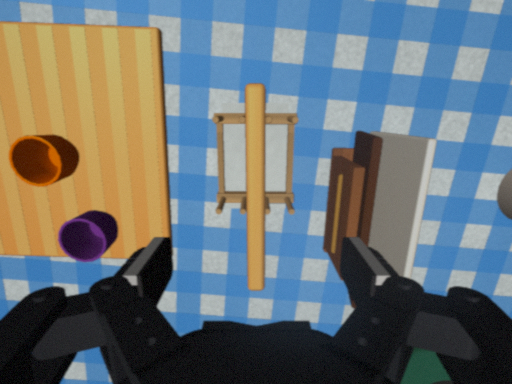

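```bash
python3 -m handwheel '-1 0 40 0 0 0 70;-1 0 80 0 0 0 70;-1 0 110 0 0 0 70;-1 0 120 0 0 0 50;-1 0 120 0 0 0 20;-1 0 120 0 0 0 5;-1 0 120 0 0 0 5;-1 0 120 0 0 0 5;-1 0 120 0 0 0 5' 60; python3 - <<'E'
from h import *
st();w=cam('wrist','w25')
E
```

```text
clock: 39.62
tcp_pos: [0.5573, -0.2509, 0.1436]
orientation: [2.316, -2.121, 0.004]
contact_force: [0.2, 0.1, 6.1]
grip_width: 0.0154
t 39.62 tcp [ 0.5573 -0.2509  0.1436] x [ 0.088 -0.996  0.002] z [ 0.001 -0.002 -1.   ] F [0.2 0.1 6.1] w 0.0154
```

View pics/w25.png

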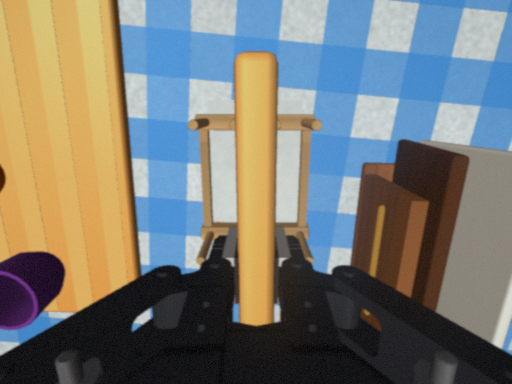

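```bash
python3 -m handwheel '0 0 -10 0 0 0 5;0 0 -30 0 0 0 5;0 0 -60 0 0 0 5;0 0 -90 0 0 0 5;0 0 -120 0 0 0 5;0 0 -150 0 0 0 5;0 0 -165 0 0 0 5;0 0 -165 0 0 0 5'; python3 - <<'E'
from h import *
st();w=cam('wrist','w26'); rows([.5115,-.3987,.30],-np.pi/2+.073)
E
```

```text
clock: 40.67
tcp_pos: [0.5566, -0.2505, 0.3079]
orientation: [2.316, -2.121, 0.002]
contact_force: [-0.5, 0.3, -3.6]
grip_width: 0.0157
t 40.67 tcp [ 0.5566 -0.2505  0.3079] x [ 0.088 -0.996  0.002] z [ 0.    -0.002 -1.   ] F [-0.5  0.3 -3.6] w 0.0157
shift mm [143.9  57.3   6.6] turn deg [ 0.1 -0.   0.9]
```

View pics/w26.png

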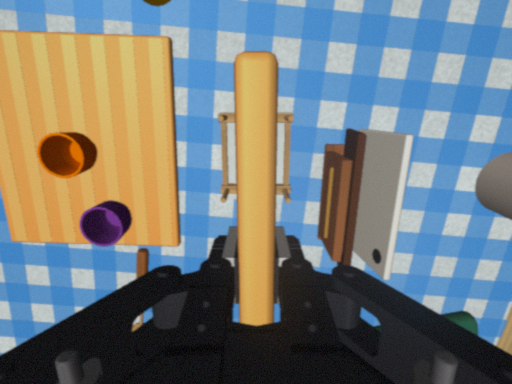

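```bash
python3 -m handwheel '30 12 0 0 0 0.4 5;60 24 0 0 0 0.9 5;90 36 0 0 0 0.9 5;120 48 0 0 0 0.9 5;144 57 0 0 0 0.9 5;144 57 0 0 0 0.9 5;144 57 0 0 0 0.9 5'; python3 - <<'E'
from h import *
st();w=cam('wrist','w27');f=cam('top');crop(f,300,160,430,290,4.5,"t27");g=cam("scene","s27");crop(g,150,60,330,240,3.2,"s27c"); rows([.5115,-.3987,.136],-np.pi/2+.073)
E
```

```text
clock: 41.6
tcp_pos: [0.512, -0.3976, 0.3055]
orientation: [2.3, -2.138, -0.005]
contact_force: [0.2, 1.0, -4.3]
grip_width: 0.0153
t 41.6 tcp [ 0.512  -0.3976  0.3055] x [ 0.073 -0.997 -0.001] z [-0.003  0.001 -1.   ] F [ 0.2  1.  -4.3] w 0.0153
shift mm [  1.3   0.8 170.5] turn deg [0.1 0.  0.1]
```

View pics/w27.png

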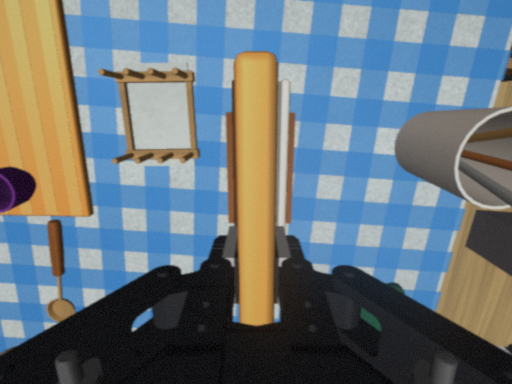

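View pics/s27c.png

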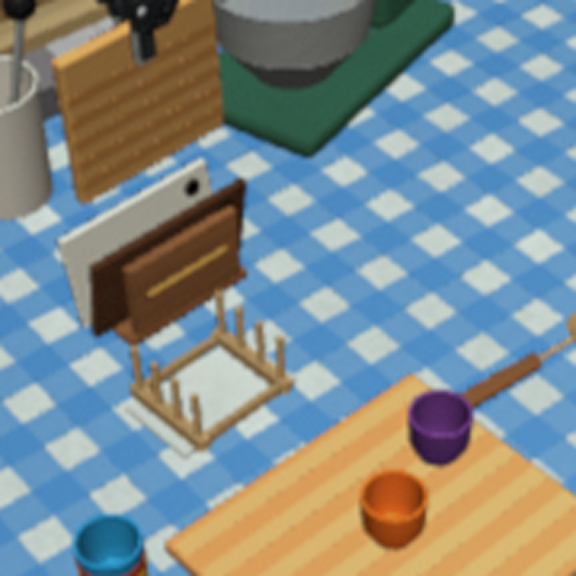

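In this wrist view the holder panels, (228..294) with centre 261, sit about 5 px right of the held board's centre at 256. I'll re-measure before lowering.

```bash
python3 - <<'E'
from h import *
w=cam('wrist');crop(w,200,40,320,260,2.7,"w28c")
f=cam("top");crop(f,300,160,430,290,4.5,"t28")
o=readout.get_obs();A=R.from_rotvec(o["orientation"]).as_matrix()
print(np.round(A.T@(w["C"]-o["tcp_pos"]),4), np.round(A.T@w["M"].T,3))
E
```

```text
[-1.000e-04 -6.950e-02 -1.423e-01] [[ 1.     0.001 -0.001]
 [-0.001  0.962  0.272]
 [ 0.001 -0.272  0.962]]
```

View pics/w28c.png

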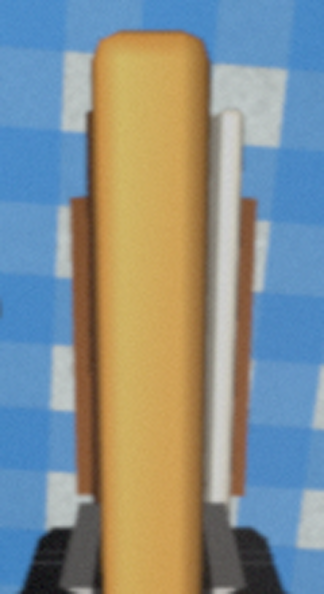

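View pics/t28.png

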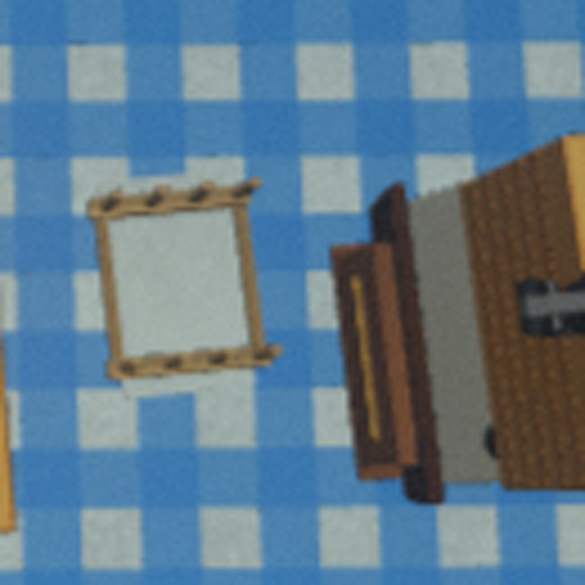

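```bash
python3 - <<'E'
from h import *
w=cam('wrist')
Q=lambda u,v:(200+u/2.7,40+v/2.7)
a=np.array([plane(w,*Q(u,v),.1) for u,v in [(71,198),(80,494)]]);b=np.array([plane(w,*Q(u,v),.1) for u,v in [(256,199),(243,494)]])
m=(a+b)/2;print(np.round(a,4).tolist(),np.round(b,4).tolist(),"mid",m,m.mean(0),"w",np.linalg.norm(a.mean(0)-b.mean(0)))
e=np.array([plane(w,*Q(u,v),.342) for u,v in [(94,50),(209,50),(103,590),(203,590)]]);print(np.round(e,4).tolist());print((e[0]+e[1])/2,(e[2]+e[3])/2); st()
print("holder centre px per earlier est",proj(w,[.5115,-.3987,.1]),"tcp",readout.get_obs()["tcp_pos"])
E
```

```text
[[0.5761, -0.3582, 0.1], [0.4373, -0.369, 0.1]] [[0.5817, -0.4391, 0.1], [0.4432, -0.4482, 0.1]] mid [[ 0.57888927 -0.39865123  0.1       ]
 [ 0.44026655 -0.40858166  0.1       ]] [ 0.50957791 -0.40361644  0.1       ] w 0.08026918426262288
[[0.5986, -0.3844, 0.342], [0.5997, -0.3991, 0.342], [0.5218, -0.39, 0.342], [0.5229, -0.4055, 0.342]]
[ 0.59917619 -0.39175299  0.342     ] [ 0.5223407  -0.39770727  0.342     ]
t 41.9 tcp [ 0.5124 -0.3982  0.3069] x [ 0.073 -0.997  0.001] z [-0.002 -0.001 -1.   ] F [-0.3  0.1 -3.7] w 0.0149
holder centre px per earlier est [256.36044116 169.36866821] tcp [ 0.51242983 -0.39816523  0.30692416]
```

```bash
python3 -m handwheel '4 0 10 0 0 0 5;4 0 25 0 0 0 5;4 0 40 0 0 0 5;4 0 45 0 0 0 5;4 0 45 0 0 0 5'; python3 - <<'E'
from h import *
st();w=cam('wrist');crop(w,200,40,320,260,2.7,"w29c")
g=cam("scene");crop(g,150,60,330,240,3.2,"s29c")
E
```

```text
clock: 42.52
tcp_pos: [0.5121, -0.4027, 0.2612]
orientation: [2.299, -2.138, -0.003]
contact_force: [0.2, 0.1, -2.8]
grip_width: 0.0155
t 42.52 tcp [ 0.5121 -0.4027  0.2612] x [ 0.072 -0.997  0.   ] z [-0.003 -0.    -1.   ] F [ 0.2  0.1 -2.8] w 0.0155
```

View pics/w29c.png

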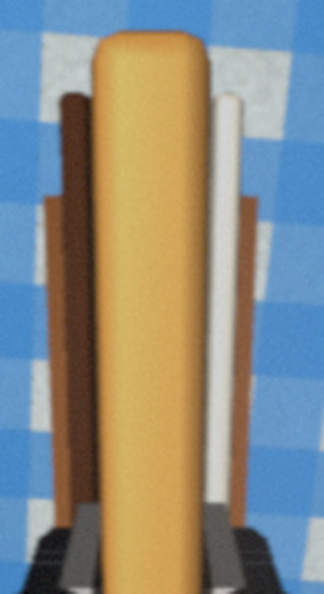

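View pics/s29c.png

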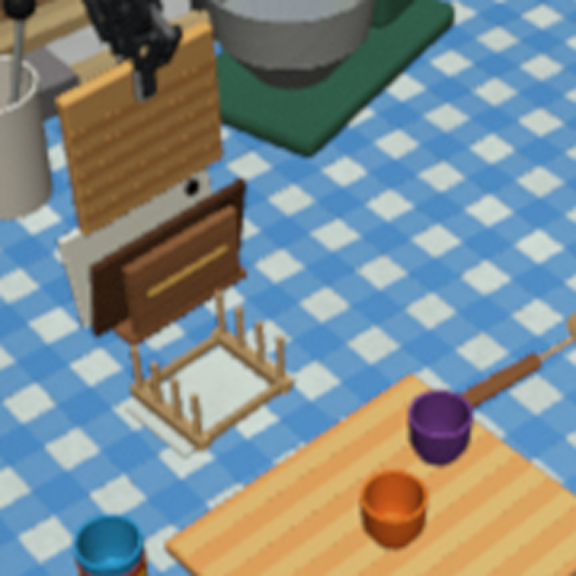

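The board is now centred between the panels: their midpoint and the board are both at crop x≈151. Lowering it.

```bash
python3 -m handwheel '0 0 15 0 0 0 5;0 0 35 0 0 0 5;0 0 55 0 0 0 5;0 0 75 0 0 0 5;0 0 90 0 0 0 5;0 0 97 0 0 0 5;0 0 101 0 0 0 5;0 0 104 0 0 0 5;0 0 107 0 0 0 5;0 0 110 0 0 0 5;0 0 112 0 0 0 5' 90; python3 - <<'E'
from h import *
st();w=cam('wrist','w30')
g=cam("scene");crop(g,150,60,330,240,3.2,"s30c")
E
```

```text
clock: 44.0
tcp_pos: [0.5126, -0.4036, 0.1502]
orientation: [2.299, -2.138, 0.002]
contact_force: [-0.4, 0.8, 0.7]
grip_width: 0.0148
t 44.0 tcp [ 0.5126 -0.4036  0.1502] x [ 0.072 -0.997  0.002] z [-0.    -0.002 -1.   ] F [-0.4  0.8  0.7] w 0.0148
```

View pics/w30.png

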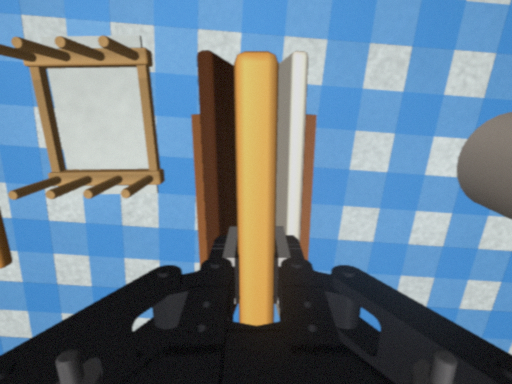

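View pics/s30c.png

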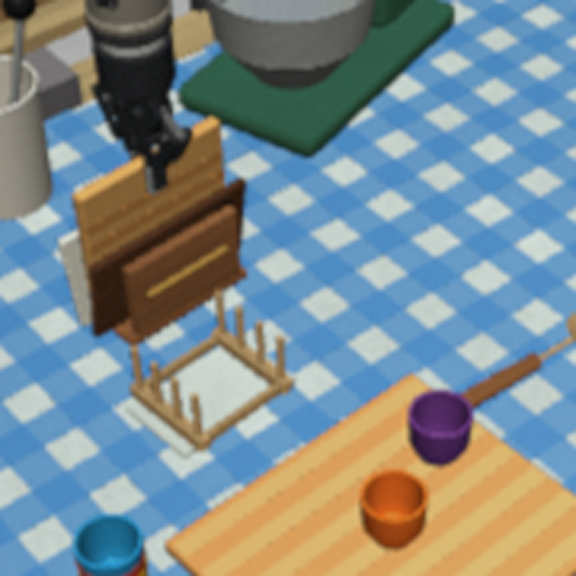

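Everything is symmetric about column 255. I'll press down slowly, watching the force.

```bash
python3 -m handwheel '0 0 2 0 0 0 5;0 0 4 0 0 0 5;0 0 6 0 0 0 5;0 0 8 0 0 0 5;0 0 9.5 0 0 0 5;0 0 11 0 0 0 5;0 0 12.5 0 0 0 5;0 0 12.5 0 0 0 5'
```

```text
clock: 45.1
tcp_pos: [0.5116, -0.4027, 0.1366]
orientation: [2.299, -2.138, -0.003]
contact_force: [0.2, -0.6, -4.2]
grip_width: 0.015
```

```bash
python3 -m handwheel '0 0 1 0 0 0 5;0 0 2 0 0 0 5;0 0 3 0 0 0 5;0 0 4 0 0 0 5;0 0 4 0 0 0 5'; python3 - <<'E'
from h import *
st();w=cam('wrist','w31')
g=cam("scene");crop(g,150,60,330,240,3.2,"s31c")
E
```

```text
clock: 45.72
tcp_pos: [0.5117, -0.4032, 0.1357]
orientation: [2.298, -2.138, -0.001]
contact_force: [-7.3, 3.0, 13.4]
grip_width: 0.0147
t 45.73 tcp [ 0.5117 -0.4032  0.1357] x [ 0.072 -0.997  0.002] z [-0.002 -0.002 -1.   ] F [-7.3  3.  13.4] w 0.0147
```

View pics/w31.png

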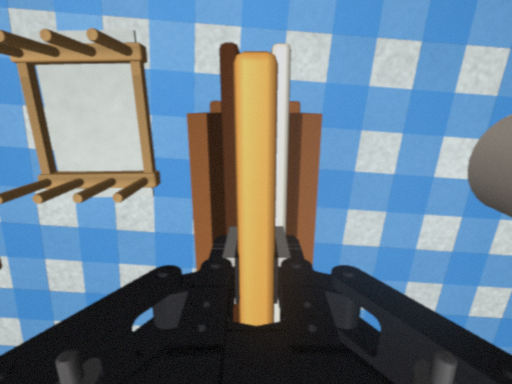

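View pics/s31c.png

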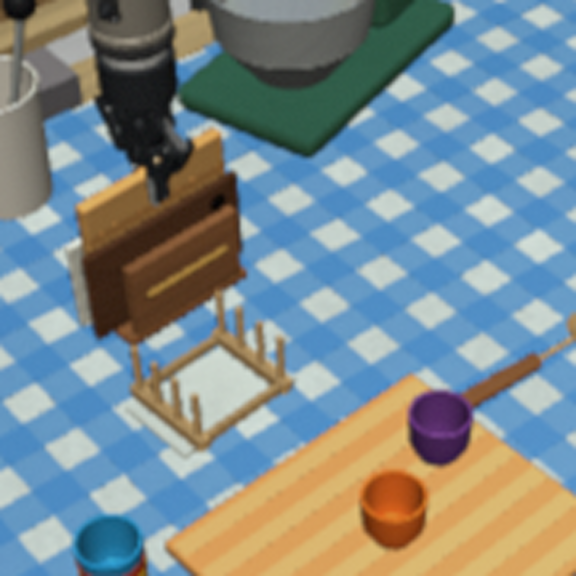

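The board is down on the base: 13 N, and TCP 0.1357 gives an underside of about 12 mm. The small boards now stand upright against it. I'll release it gently.

```bash
python3 -m handwheel '0 0 -2 0 0 0 5;0 0 -2 0 0 0 15;0 0 -2 0 0 0 18;0 0 -2 0 0 0 22;0 0 -2 0 0 0 26;0 0 -2 0 0 0 32;0 0 -2 0 0 0 40;0 0 -2 0 0 0 40' 30; python3 - <<'E'
from h import *
st();w=cam('wrist','w32')
g=cam("scene");crop(g,150,60,330,240,3.2,"s32c")
E
```

```text
clock: 46.82
tcp_pos: [0.5121, -0.403, 0.1354]
orientation: [2.299, -2.138, -0.001]
contact_force: [-0.2, 0.2, -0.5]
grip_width: 0.04
t 46.83 tcp [ 0.5121 -0.403   0.1354] x [ 0.072 -0.997  0.001] z [-0.002 -0.001 -1.   ] F [-0.2  0.2 -0.5] w 0.04
```

View pics/w32.png

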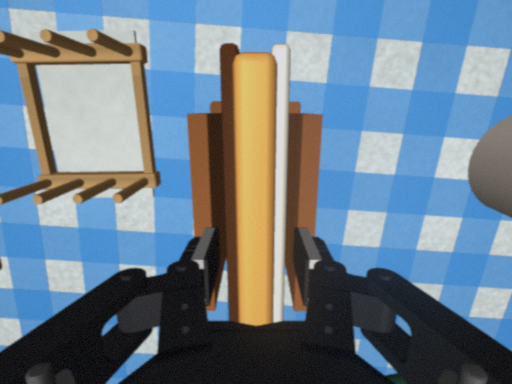

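View pics/s32c.png

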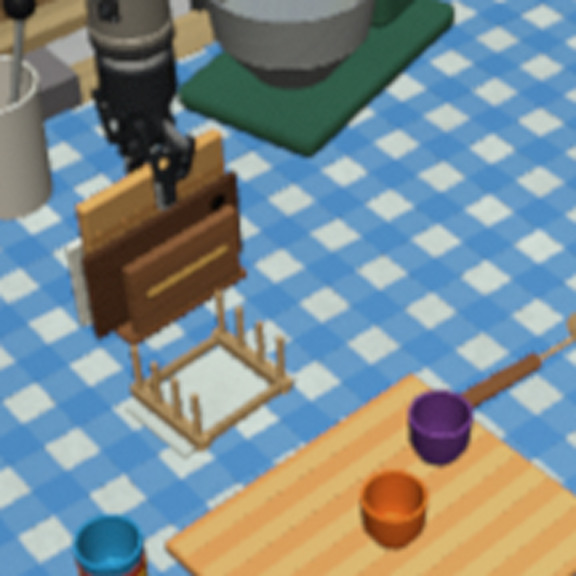

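The bamboo board stays upright, sandwiched between the walnut and white boards, and there's no contact force. Now I'll retreat upward and look again.

```bash
python3 -m handwheel '0 0 -10 0 0 0 45;0 0 -30 0 0 0 50;0 0 -70 0 0 0 60;0 0 -120 0 0 0 85;0 0 -170 0 0 0 85;0 0 -210 0 0 0 85;0 0 -230 0 0 0 85;0 0 -230 0 0 0 85;0 0 -230 0 0 0 85'; python3 - <<'E'
from h import *
st();w=cam('wrist');crop(w,190,60,380,270,2.8,"w33c")
f=cam("top","t33");g=cam("scene","s33")
E
```

```text
clock: 48.05
tcp_pos: [0.5121, -0.4025, 0.3649]
orientation: [2.299, -2.138, -0.002]
contact_force: [-0.5, 0.4, 0.1]
grip_width: 0.085
t 48.05 tcp [ 0.5121 -0.4025  0.3649] x [ 0.072 -0.997  0.   ] z [-0.003 -0.001 -1.   ] F [-0.5  0.4  0.1] w 0.085
```

View pics/w33c.png

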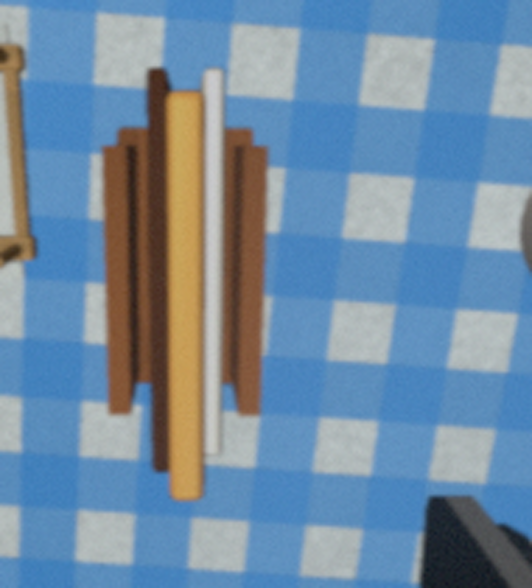

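View pics/t33.png

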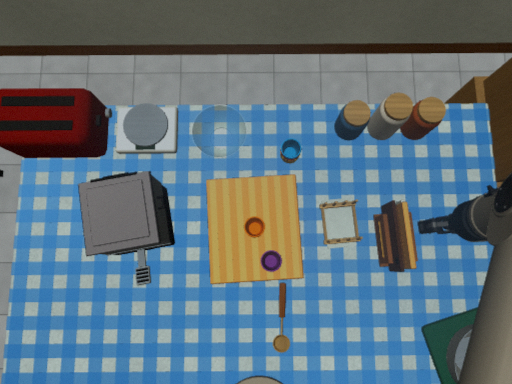

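View pics/s33.png

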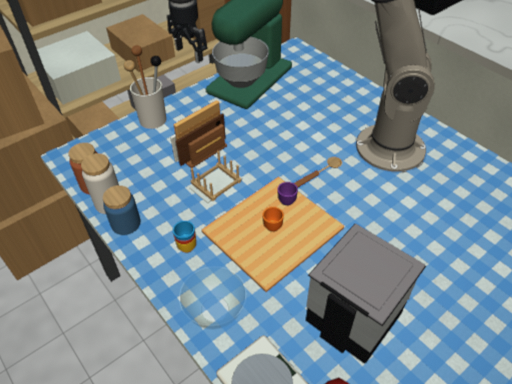

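```bash
python3 - <<'E'
from h import *
w=cam('wrist')
Q=lambda u,v:(190+u/2.8,60+v/2.8)
e=np.array([plane(w,*Q(u,v),.172) for u,v in [(167,91),(202,91),(204,499),(170,499)]]);d=e[0]+e[1]-e[2]-e[3]
print("board top",e.mean(0),"len",np.linalg.norm(d)/2,"yaw",np.arctan2(d[1],d[0]))
a=np.array([plane(w,*Q(u,v),.1) for u,v in [(103,147),(109,412),(268,148),(260,414)]]);print("holder",a.mean(0), np.linalg.norm((a[0]+a[1]-a[2]-a[3])/2))
f=cam("top");g=cam("scene");crop(f,360,190,430,280,6,"t34");crop(g,160,90,240,180,6,"s34")
E
```

```text
board top [ 0.51213912 -0.40303994  0.172     ] len 0.17667612203108668 yaw 0.07915338057127176
holder [ 0.50926509 -0.40282514  0.1       ] 0.08120848261183282
```

View pics/t34.png

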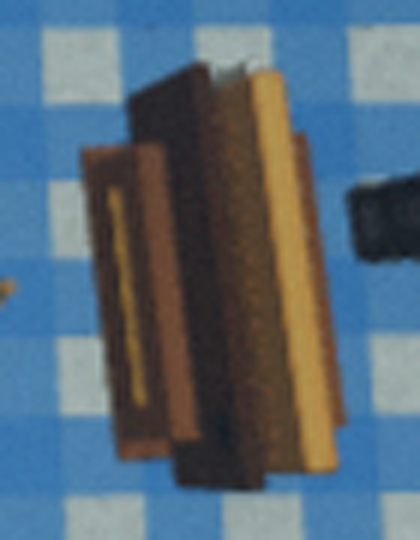

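View pics/s34.png

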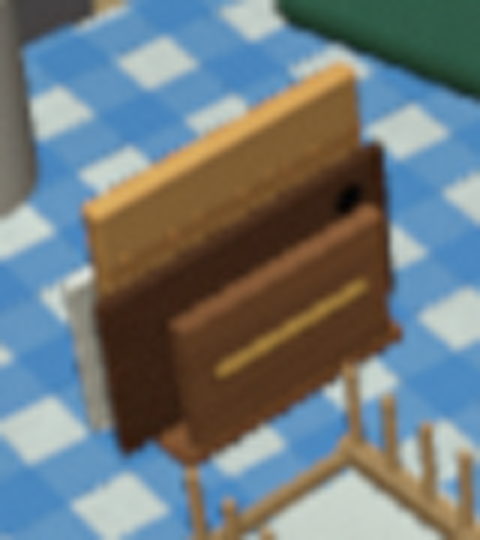

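```bash
python3 - <<'E'
from h import *
f=cam("top");g=cam("scene");w=cam("wrist")
print(tri(f,(360+252/6,190+72/6),g,(160+92/6,90+218/6)))
print(tri(f,(360+303/6,190+472/6),g,(160+350/6,90+72/6)))
b=cv2.absdiff(g["bgr"],cv2.imread("pics/scene0.png"))[225:360,310:430];print("bin area diff vs start",b.mean(),b.max())
a=cv2.absdiff(f["bgr"],cv2.imread("pics/top0.png"));print("bin/pedal top diff",a[165:290,75:180].mean(), "cups",a[215:270,245:285].mean(),"stack",a[140:165,280:302].mean()); st()
E
```

```text
(array([ 0.5991228 , -0.39070267,  0.16805082]), np.float64(0.0023881746052497256))
(array([ 0.42212773, -0.40342889,  0.16666397]), np.float64(0.004933080281044187))
bin area diff vs start 1.7700823045267489 112
bin/pedal top diff 2.0960507936507935 cups 4.330151515151515 stack 2.1933333333333334
t 48.5 tcp [ 0.5124 -0.4028  0.3651] x [ 0.072 -0.997  0.   ] z [-0.002 -0.001 -1.   ] F [-0.3 -0.4 -0.1] w 0.0849
```

```bash
python3 -c "
from bench import workorder; print(workorder.hand_in())"
```

```text
the job is handed in; nothing more can be done
None
```

I cleared the table and put the board away, then handed the job in at about 48.5 s of the 210 s allowed. No verdict is reported, so what follows rests on my own last checks.

**Bin:** I pressed the pedal until the lid stayed open and dropped in all four pots that were present; the last look inside showed all four standing upright. I then pinched the pedal and eased it up to its stop (about 18 N) at roughly 16 mm/s or slower, under 1 rad/s at the lid by my reckoning. The lid matches its shut starting picture, and the arm stayed clear of it.

**Bamboo board:** It stands upright between the walnut and white boards, with all three touching.
- **Position:** Its centre is about 3 mm from the holder's centre lengthwise and under 1 mm across. Its turn is about 0.01 rad.
- **Height:** The force and TCP height when it touched down put its underside at about 12 mm, level with the holder's base. Two-view triangulation of its top gave 167–168 mm where 172 mm is expected, but the rays missed each other by 2–5 mm, so I take that as within measuring error.

**Cups and stack:** They look unmoved, and the gripper was clear of everything with no contact force when I handed in.

**Where measurements disagreed:** My position estimates for the holder differed by about 5 mm across views. I settled it by centring the held board on the holder's panels in the wrist picture just before lowering it.

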